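# Load the blind-baking mould and hold it shut

### The job

Take the scoop from the bin, lift at least three of the ceramic baking beads out in one scoopful and tip them into the round cavity of the tart mould. Then fit the mould's cover onto the two dowels and press it fully home against the spring ring, and finish while still holding it pressed shut, so that a colleague can put the clips on. Leave the tart tin, the jar and the brush alone.

Things in the scene. Friction and masses are not known exactly. Their poses are not given: they have to be found in the camera images.
- mould: Lower half of an aluminium tart mould, fixed to the counter: a block 176 x 112 x 46 mm (its x, y, z) with a round cavity 90 mm across and 38 mm deep in the middle of its top face. Two upright steel dowels stand on the top face on its x axis, 70 mm either side of the centre: 12 mm thick, 24 mm high (tips 70 mm above the counter), the last 6 mm tapering to 6 mm. Origin: centre of the underside, on the counter; z up.
- mould_cavity (a point): Point on the axis of the mould's cavity, 10 mm above its floor (where the centre of a bead lying in it is), 18 mm above the counter.
- stripper (a joint): Spring-loaded steel ring (inside 91 mm, outside 106 mm) round the cavity; it stands 6 mm proud of the block's top face, 52 mm above the counter, at 0. The value is how far it is pushed down, m: 0.006 when the cover lies on the block's face (stop at 0.0065). Its spring pushes up with 8 N at 0 and 14 N at 0.006, more than the cover's weight, so it lifts the cover off unless someone presses.
- cover: Upper half of the mould, loose, lying flat on the counter: an aluminium plate 176 x 112 x 12 mm (its x, y, z) with two 15 mm through holes on its x axis, 70 mm either side of the centre (same either way round), and a black bar handle upright on the middle of its top: 56 mm along x, 20 mm thick along y, its top 58 mm above the underside. About 0.4 kg (a fifth more or less). Origin: centre of the underside; z up.
- bin: Grey plastic open box fixed to the counter, 200 x 72 x 45 mm outside (its x, y, z), walls and floor 5 mm, holding the beads and the scoop. Its -x end (towards the robot) slopes inside at 45 degrees, from the floor at x = -60 mm up to 40 mm height at x = -95 mm; the +x end is upright. Origin: centre of the underside, on the counter; z up.
- scoop: Small steel scoop standing at the +x end of the bin, open at the top and at its nose (-x). Floor 60 x 54 mm, 2.5 mm thick, x from -30 (nose) to +30; side walls 26 mm high from x = -18 back; back wall 34 mm high at x = +30. An upright wooden handle at the back: centre x = 38 mm, 24 mm along x, 18 mm thick along y, from 20 to 120 mm height. 0.12 kg. Origin: centre of the underside; z up.
- scoop_grip (a point): Point in the middle of the scoop's handle, 95 mm above the scoop's underside: a good place to grip it from above, closing along the scoop's y.
- scoop_bowl (a point): Middle of the space in the scoop, 14 mm above its underside.
- bead0_center (a point): Centre of a glazed white ceramic baking bead, a loose ball 20 mm across, 11 g; it rolls and slides easily. Six of them lie on the bin's floor between the scoop's nose and the sloping end.
- bead1_center (a point): Centre of another such bead.
- bead2_center (a point): Centre of another such bead.
- bead3_center (a point): Centre of another such bead.
- bead4_center (a point): Centre of another such bead.
- bead5_center (a point): Centre of another such bead.
- tin: Small aluminium tart tin, 100 mm across, 28 mm high; origin at its underside. Not part of the job; leave it alone.
- jar: Amber glass jar with a steel cap, 64 mm across, 85 mm high; origin at its underside. Not part of the job; leave it alone.
- brush: Pastry brush lying on the counter, 170 mm long; origin near the middle. Not part of the job; leave it alone.
There are look-alikes about, which are no part of the job. What is shaped like the mould but yellow is not meant. Leave any green look-alike of the scoop alone.

How it is judged (in metres and radians):
On the way, in this order (a step that is already met when the one before it is completed fails the run):
1. three or more beads are carried in the scoop, clear above the bin (height (world z) of scoop_bowl above 0.085 m and (distance between each of bead0_center, bead1_center, bead2_center and scoop_bowl below 0.042 m or distance between each of bead0_center, bead1_center, bead3_center and scoop_bowl below 0.042 m or distance between each of bead0_center, bead1_center, bead4_center and scoop_bowl below 0.042 m or distance between each of bead0_center, bead1_center, bead5_center and scoop_bowl below 0.042 m or distance between each of bead0_center, bead2_center, bead3_center and scoop_bowl below 0.042 m or distance between each of bead0_center, bead2_center, bead4_center and scoop_bowl below 0.042 m or distance between each of bead0_center, bead2_center, bead5_center and scoop_bowl below 0.042 m or distance between each of bead0_center, bead3_center, bead4_center and scoop_bowl below 0.042 m or distance between each of bead0_center, bead3_center, bead5_center and scoop_bowl below 0.042 m or distance between each of bead0_center, bead4_center, bead5_center and scoop_bowl below 0.042 m or distance between each of bead1_center, bead2_center, bead3_center and scoop_bowl below 0.042 m or distance between each of bead1_center, bead2_center, bead4_center and scoop_bowl below 0.042 m or distance between each of bead1_center, bead2_center, bead5_center and scoop_bowl below 0.042 m or distance between each of bead1_center, bead3_center, bead4_center and scoop_bowl below 0.042 m or distance between each of bead1_center, bead3_center, bead5_center and scoop_bowl below 0.042 m or distance between each of bead1_center, bead4_center, bead5_center and scoop_bowl below 0.042 m or distance between each of bead2_center, bead3_center, bead4_center and scoop_bowl below 0.042 m or distance between each of bead2_center, bead3_center, bead5_center and scoop_bowl below 0.042 m or distance between each of bead2_center, bead4_center, bead5_center and scoop_bowl below 0.042 m or distance between each of bead3_center, bead4_center, bead5_center and scoop_bowl below 0.042 m)), for 0.2 s.
2. three or more beads lie in the mould's cavity, the scoop out of it and the cover not yet on ((distance between each of bead0_center, bead1_center, bead2_center and mould_cavity below 0.042 m or distance between each of bead0_center, bead1_center, bead3_center and mould_cavity below 0.042 m or distance between each of bead0_center, bead1_center, bead4_center and mould_cavity below 0.042 m or distance between each of bead0_center, bead1_center, bead5_center and mould_cavity below 0.042 m or distance between each of bead0_center, bead2_center, bead3_center and mould_cavity below 0.042 m or distance between each of bead0_center, bead2_center, bead4_center and mould_cavity below 0.042 m or distance between each of bead0_center, bead2_center, bead5_center and mould_cavity below 0.042 m or distance between each of bead0_center, bead3_center, bead4_center and mould_cavity below 0.042 m or distance between each of bead0_center, bead3_center, bead5_center and mould_cavity below 0.042 m or distance between each of bead0_center, bead4_center, bead5_center and mould_cavity below 0.042 m or distance between each of bead1_center, bead2_center, bead3_center and mould_cavity below 0.042 m or distance between each of bead1_center, bead2_center, bead4_center and mould_cavity below 0.042 m or distance between each of bead1_center, bead2_center, bead5_center and mould_cavity below 0.042 m or distance between each of bead1_center, bead3_center, bead4_center and mould_cavity below 0.042 m or distance between each of bead1_center, bead3_center, bead5_center and mould_cavity below 0.042 m or distance between each of bead1_center, bead4_center, bead5_center and mould_cavity below 0.042 m or distance between each of bead2_center, bead3_center, bead4_center and mould_cavity below 0.042 m or distance between each of bead2_center, bead3_center, bead5_center and mould_cavity below 0.042 m or distance between each of bead2_center, bead4_center, bead5_center and mould_cavity below 0.042 m or distance between each of bead3_center, bead4_center, bead5_center and mould_cavity below 0.042 m) and distance between scoop_bowl and mould_cavity above 0.06 m and distance between cover and mould above 0.08 m), for 0.3 s.
At the end, for the whole second after the job is handed in: At least 3 beads in the cavity (within 42 mm of mould_cavity); cover on both dowels, centred within 4 mm, level within 0.03 rad, at most 2 mm above the block's face, at rest, clear of the scoop; the robot holds it pressed: ring at least 4.5 mm down, over 8 N on the mould ((distance between each of bead0_center, bead1_center, bead2_center and mould_cavity below 0.042 m or distance between each of bead0_center, bead1_center, bead3_center and mould_cavity below 0.042 m or distance between each of bead0_center, bead1_center, bead4_center and mould_cavity below 0.042 m or distance between each of bead0_center, bead1_center, bead5_center and mould_cavity below 0.042 m or distance between each of bead0_center, bead2_center, bead3_center and mould_cavity below 0.042 m or distance between each of bead0_center, bead2_center, bead4_center and mould_cavity below 0.042 m or distance between each of bead0_center, bead2_center, bead5_center and mould_cavity below 0.042 m or distance between each of bead0_center, bead3_center, bead4_center and mould_cavity below 0.042 m or distance between each of bead0_center, bead3_center, bead5_center and mould_cavity below 0.042 m or distance between each of bead0_center, bead4_center, bead5_center and mould_cavity below 0.042 m or distance between each of bead1_center, bead2_center, bead3_center and mould_cavity below 0.042 m or distance between each of bead1_center, bead2_center, bead4_center and mould_cavity below 0.042 m or distance between each of bead1_center, bead2_center, bead5_center and mould_cavity below 0.042 m or distance between each of bead1_center, bead3_center, bead4_center and mould_cavity below 0.042 m or distance between each of bead1_center, bead3_center, bead5_center and mould_cavity below 0.042 m or distance between each of bead1_center, bead4_center, bead5_center and mould_cavity below 0.042 m or distance between each of bead2_center, bead3_center, bead4_center and mould_cavity below 0.042 m or distance between each of bead2_center, bead3_center, bead5_center and mould_cavity below 0.042 m or distance between each of bead2_center, bead4_center, bead5_center and mould_cavity below 0.042 m or distance between each of bead3_center, bead4_center, bead5_center and mould_cavity below 0.042 m) and z of cover in the frame of mould below 0.048 m and horizontal distance between cover and mould below 0.004 m and angle between the x axis of cover and the x axis of mould, either way round below 0.06 rad and angle between cover's own z axis and vertical below 0.03 rad and value of joint stripper above 0.0045 m and contact force between cover and mould above 8 N and contact force between any of the fingers, the arm and cover above 2 N and contact force between scoop and cover below 0.5 N and linear speed of cover below 0.02 m/s); the arm keeps its last pose, push and grip.
It fails at once if the tin is pushed more than 40 mm (distance of tin from where it was at the start of the episode above 0.04 m).
It fails at once if the jar is pushed more than 40 mm (distance of jar from where it was at the start of the episode above 0.04 m).
It fails at once if the brush is pushed more than 40 mm (distance of brush from where it was at the start of the episode above 0.04 m).
It also fails if it takes over 72 s, if anything falls off the work surface, if the arm or the gripper's body presses on something with over 40 N, if the wrist force passes 120 N, or if a joint passes its speed limit or range.

### The arm

A 6-joint arm with a two-finger parallel gripper is mounted at the origin on the work surface. World frame = base frame: x ahead of the robot, y to its left, z up, the work surface at z = 0. Lengths are in mm, angles in rad, forces in N, time in s.
With the tool pointing down it reaches from about 325 to 850 mm from the base axis. Payload 4.4 kg.
Tool frame: the origin (TCP) lies on the centre line of the jaws, within the pads' length; the fingertips stand 8 mm ahead of it and the grasp point (between the pads) lies 11 mm behind it; y points along the fingers, x is the direction in which the jaws open and shut, and the axes are right-handed (so a half turn about y gives the same grasp; the last joint's range is limited). The gripper opens to 94 mm and grips with 3 to 60 N. Pads are 16 mm wide; open, the fingers measure 119 mm over their backs; the gripper's body (75 mm by 177 mm) begins 78 mm behind the grasp point.
Start: joints at [-1.345, 0.207, 1.542, -0, 1.393, -0.15], TCP at [211.023, -534.88, 213.447] pointing down, gripper open.
Joint ranges: [-2.73, 2.73], [-0.86, 2.22], [0.23, 2.46], [-1.11, 4.25], [0.08, 2.63], [-2.82, 2.82]. Speed limits (rad/s): [2.79, 2.79, 3.14, 3.14, 3.14, 3.14].

### API

Orientations are given as a unit quaternion [w, x, y, z].
In Python, from station import bot gives the robot as it stands.
- The arm moves only by the shell command python3 -m pendant 'ROWS' [OPENING] [FORCE]. ROWS is JSON, a list of rows, each a list of 6 numbers: the shift along the tool's x, y, z in m, then the turn, a rotation vector about the tool's x, y, z in rad. A call has 1 to 12 rows; each row shifts and turns the commanded pose from where the row before left it, along the tool's axes as they then stand; what a row does not reach is not made up. A row lasts 1/12 s, in which the tool goes at most 41.7 mm and 7.16 degrees, less where a joint would pass 70% of its speed; a pose out of reach is approached as far as the arm can. A call is refused whole if a number of a shift passes 0.0417 or a number of a turn 0.125, either way. A call with a gripper value outside its range is refused whole. OPENING is the finger opening in m, from 0 to 0.094, set as the call begins (- or left out, the last holds). The fingers move at their own pace and stop on an object; FORCE is the grip in N (left out, the last holds). Time passes only in rows, so rows that do not move let the fingers close. It gives the time, the measured TCP pose, the force and the opening at its end, in the units of the state.
- bot.sense(): the state, without advancing time (a new reading comes with each control period).
- bot.camera(name): name is "scene" or "top" or "wrist"; returns a dict with "image" (400x640x3 uint8, red, green, blue), "z_map" (400x640 float32, mm along the optical axis (not along the pixel's ray), 0 where there is no reading), "fx", "fy", "cx", "cy" (pixels), "extrinsics" (4x4, takes a point from camera to world coordinates); the wrist camera has in their place "T_tool_cam" (4x4, takes a point from camera to tool coordinates, whose origin is the TCP and whose axes are the tool frame's). Camera axes: x right, y up, looking along -z (the intrinsics and any distortion apply to the point x, -y, -z); pixel columns grow to the right and rows downward; lengths in mm; the calibration is good to about 2 mm. A picture is of the moment at which its call begins: read the wrist's pose just before it.
- bot.sign_off(): hands the job in, once; it reports no verdict.
The state is a dict: "clock": time; "joint_positions": joint angles; "joint_vel": joint speeds; "joint_torque": joint torques, N m; "ee_pos": TCP position; "tcp_rot": TCP orientation; "contact_force": force on the tool from outside, world axes, zero at the start; "torque": the same for the moment, N m; "width": finger opening in mm.
Only numpy, scipy, OpenCV 4.12 (cv2) and the standard library are available. Lean on these libraries where they do the work, as an engineer would, in place of code of your own. Each camera call takes 0.05 s, during which the arm holds its last target.

## Working session

There is one attempt and no reset: what is moved stays moved. The work goes in short steps, Python scripts to look and compute and a shell command to move; the robot and the scene stay as the last step left them, time stands still between calls to the robot, and variables do not carry over. Pictures are saved under pics/ and viewed, and the job is handed in when it is done.

```bash
ls; mkdir -p pics; python3 - <<'E'
from station import bot
import cv2
s=bot.sense();print(s)
for n in ("scene","top","wrist"):
    c=bot.camera(n)
    cv2.imwrite(f"pics/{n}0.png",c["image"][:,:,::-1])
    print(n,[ (k,c[k]) for k in c if k not in("image","z_map")])
E
```

```text
pics
{'clock': 0.0, 'joint_positions': array([-1.34553221e+00,  2.07398438e-01,  1.54294112e+00,  6.14099603e-06,
        1.39345657e+00, -1.50520481e-01]), 'joint_vel': array([ 2.59893725e-05,  9.74197051e-05, -7.27637425e-04,  6.18440896e-04,
        5.05109440e-04, -2.11375200e-03]), 'joint_torque': array([-2.47854470e-03, -3.70883489e+01, -2.81419176e+01,  6.95210975e-02,
        3.61733465e-02, -1.61168514e-04]), 'ee_pos': array([ 210.83232092, -534.12257188,  212.3091008 ]), 'tcp_rot': array([ 0.5851253 , -0.58406237,  0.39837539, -0.39723617]), 'contact_force': array([ 0.18892618, -0.02723482, -0.13716245]), 'torque': array([-0.10971455,  0.01950911,  0.03482152]), 'width': 93.83223619316179}
scene [('fx', 362.7056542292396), ('fy', 362.7056542292396), ('cx', 326.7010704352906), ('cy', 202.64623660992694), ('extrinsics', array([[ 4.50983014e-01, -6.26472590e-01,  6.35725110e-01,
         1.07081600e+03],
       [ 8.92458826e-01,  3.07367265e-01, -3.30216002e-01,
        -3.56543448e+02],
       [ 1.14701856e-02,  7.16280293e-01,  6.97718408e-01,
         6.89434353e+02],
     
[... 329 characters left out ...]
4658e-02,  5.45832945e-03,
        -6.84007231e+01],
       [ 2.08795128e-03,  1.39840094e-01,  9.90171898e-01,
         1.19858142e+03],
       [ 0.00000000e+00,  0.00000000e+00,  0.00000000e+00,
         1.00000000e+00]]))]
wrist [('fx', 331.93563209335827), ('fy', 331.93563209335827), ('cx', 323.2690096871798), ('cy', 193.7996068158409), ('T_tool_cam', array([[ 9.99999876e-01, -4.96795721e-04,  4.55062770e-05,
        -2.74854027e-01],
       [ 1.84712202e-04,  2.83978630e-01, -9.58830592e-01,
        -1.72592107e+02],
       [ 4.63420125e-04,  9.58830481e-01,  2.83978687e-01,
         8.35587139e+01],
       [ 0.00000000e+00,  0.00000000e+00,  0.00000000e+00,
         1.00000000e+00]]))]
```

View pics/top0.png

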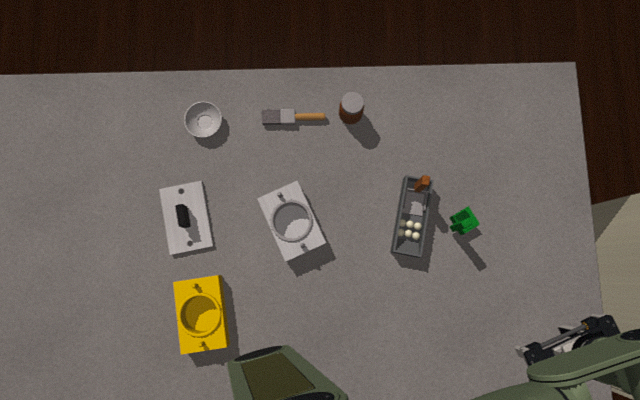

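View pics/scene0.png

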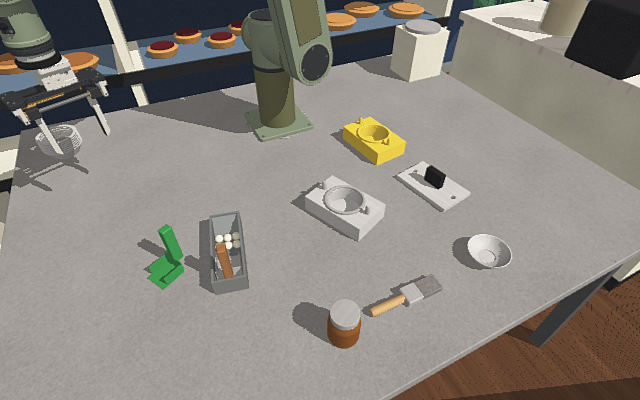

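View pics/wrist0.png

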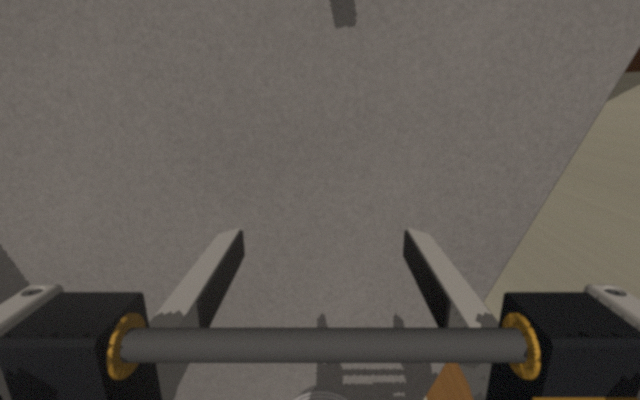

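The top view shows the pale mould at (292,222) with a yellow look-alike at (200,314). The cover with its black handle is at (185,217). The bin is at (412,217), with the wooden-handled scoop at (425,183) and white beads near (411,229). A green scoop look-alike is at (463,221); the tin (203,120), brush (293,117) and jar (351,105) are to be left alone. I'll measure next.

```bash
cat > h.py <<'E'
from station import bot
import numpy as np, cv2
from scipy.spatial.transform import Rotation as R
def Rq(q): return R.from_quat([q[1],q[2],q[3],q[0]])
def pose():
    s=bot.sense(); T=np.eye(4); T[:3,:3]=Rq(s["tcp_rot"]).as_matrix(); T[:3,3]=s["ee_pos"]; return s,T
def cam(n):
    s,T=pose(); c=bot.camera(n)
    c["E"]=T@c["T_tool_cam"] if n=="wrist" else c["extrinsics"]
    return c
def cloud(c):
    z=c["z_map"]; v,u=np.mgrid[:400,:640]
    P=np.stack([(u-c["cx"])/c["fx"]*z,-(v-c["cy"])/c["fy"]*z,-z],-1)
    W=P@c["E"][:3,:3].T+c["E"][:3,3]; W[z<=0]=np.nan; return W
def ray(c,u,v,h):
    d=c["E"][:3,:3]@np.array([(u-c["cx"])/c["fx"],-(v-c["cy"])/c["fy"],-1]); o=c["E"][:3,3]
    return o+d*(h-o[2])/d[2]
def rect(xy):
    (c,sz,a)=cv2.minAreaRect(xy.astype(np.float32)); return np.round(c,1),np.round(sz,1),round(a,1)
def proj(c,p):
    q=np.linalg.inv(c["E"])@np.append(p,1); return c["cx"]-c["fx"]*q[0]/q[2], c["cy"]+c["fy"]*q[1]/q[2]
E
python3 - <<'E'
from h import *
c=cam("top");W=cloud(c);hsv=cv2.cvtColor(c["image"],cv2.COLOR_RGB2HSV)
print(np.nanmedian(W[250:350,250:400,2]), Rq(bot.sense()["tcp_rot"]).as_matrix().round(3))
def box(u0,u1,v0,v1,z0,z1,extra=None):
    m=np.zeros((400,640),bool);m[v0:v1,u0:u1]=1
    m&=(W[...,2]>z0)&(W[...,2]<z1)
    if extra is not None:m&=extra
    return W[m]
for n,a in dict(mould_top=(250,335,175,270,40,60),cover_top=(155,220,175,260,8,18),cover_handle=(155,220,175,260,45,65),
   mould_dowel=(250,335,175,270,60,75),bin=(385,440,170,265,38,52),handle=(400,440,165,200,95,140)).items():
    p=box(*a);print(n,len(p),rect(p[:,:2]) if len(p)>2 else '',np.nanmedian(p[:,2]))
V=hsv[...,2].astype(int)
print("beads")
im=cv2.resize(c["image"][160:280,370:500],None,fx=5,fy=5,interpolation=cv2.INTER_CUBIC);cv2.imwrite("pics/binc.png",im[:,:,::-1])
im=cv2.resize(c["image"][160:270,150:340],None,fx=4,fy=4,interpolation=cv2.INTER_CUBIC);cv2.imwrite("pics/mouldc.png",im[:,:,::-1])
s=cam("scene");im=cv2.resize(s["image"][170:300,130:280],None,fx=4,fy=4,interpolation=cv2.INTER_CUBIC);cv2.imwrite("pics/binsc.png",im[:,:,::-1])
E
```

```text
-1.5284858309678384 [[ 0.367 -0.     0.93 ]
 [-0.93   0.001  0.367]
 [-0.001 -1.     0.   ]]
mould_top 2025 (array([494.2,  -4. ]), array([176.4, 112.1]), 23.3) 44.81842778134137
cover_top 2158 (array([513.2, 272.5]), array([176.4, 113.1]), 10.3) 10.858174242267523
cover_handle 198 (array([513.3, 272.7]), array([56. , 21.9]), 10.0) 55.648868346806466
mould_dowel 24 (array([493.5,  -3.9]), array([150.7,   9.9]), 23.1) 66.07479614988108
bin 478 (array([ 500. , -314.6]), array([ 73.3, 201.1]), 77.5) 42.687537162752506
handle 105 (array([ 573.5, -331. ]), array([18.5, 23.8]), 76.1) 122.15525392829977
beads
```

View pics/binc.png

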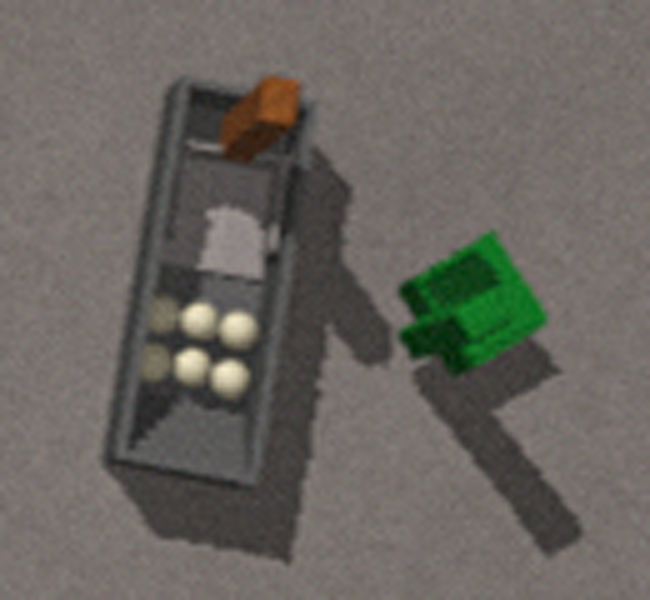

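View pics/mouldc.png

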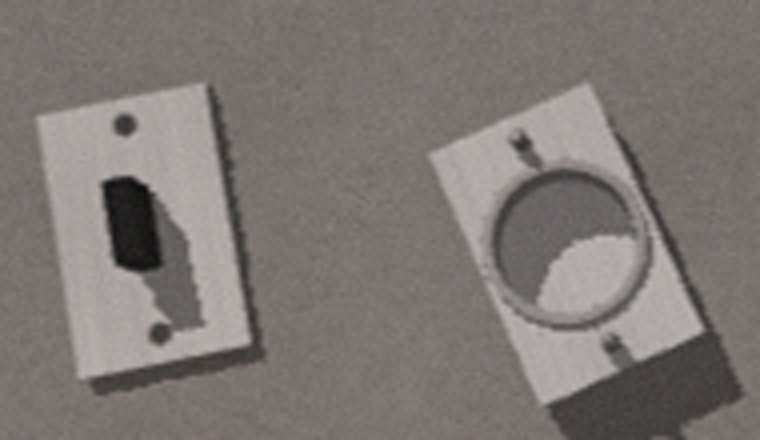

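View pics/binsc.png

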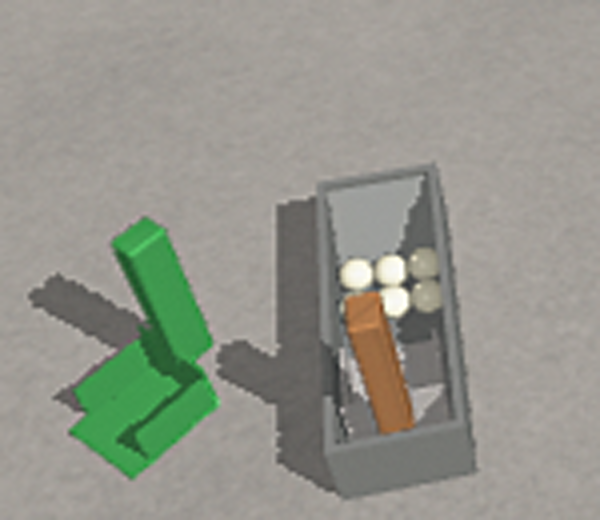

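```bash
cat >> h.py <<'E'
def Rt(yaw,pitch=0):
    """tool rotation: tool x at world yaw (deg) , tool y down, then pitch (deg) about tool x"""
    a=np.radians(yaw);x=np.array([np.cos(a),np.sin(a),0]);y=np.array([0,0,-1.])
    return R.from_matrix(np.stack([x,y,np.cross(x,y)],1))*R.from_rotvec([np.radians(pitch),0,0])
def go(p,yaw,pitch=0):
    s,T=pose();r=R.from_matrix(T[:3,:3])
    d=r.inv().apply(np.array(p)-s["ee_pos"]); w=(r.inv()*Rt(yaw,pitch)).as_rotvec()
    print("t",round(float(s["clock"]),2),"pos",s["ee_pos"].round(1),"F",s["contact_force"].round(1),"w",round(float(s["width"]),1))
    print(" need shift tool mm",d.round(1)," turn rad",w.round(3)," shift in final axes",Rt(yaw,pitch).inv().apply(np.array(p)-s["ee_pos"]).round(1))
E
python3 - <<'E'
from h import *
c=cam("top");W=cloud(c);im=c["image"].astype(int)
b=np.zeros((400,640),np.uint8);b[205:250,395:425]=1
m=(b>0)&(im.min(2)>95)&(im[...,0]-im[...,2]>12)
for u,v in [(402.4,223),(409.8,224.3),(417.6,226),(401,232),(408,233.5),(416,235.5)]:
    p=ray(c,u,v,20); q=np.array([500,-314.6]);d=p[:2]-q;a=np.radians(-12.5)
    print(p[:2].round(0),"bin frame",round(d[0]*np.cos(a)+d[1]*np.sin(a)),round(-d[0]*np.sin(a)+d[1]*np.cos(a)))
go([573.5,-331,175],-103)
E
```

```text
[ 483. -292.] bin frame -22 19
[ 479. -311.] bin frame -21 -1
[ 474. -331.] bin frame -22 -21
[ 460. -287.] bin frame -45 18
[ 455. -305.] bin frame -46 0
[ 450. -325.] bin frame -47 -21
t 0.3 pos [ 211.  -534.6  213. ] F [-0.2  0.6  0.2] w 94.7
 need shift tool mm [-56.3  38.1 412. ]  turn rad [ 0.     0.603 -0.001]  shift in final axes [-279.9   38.   307.4]
```

```bash
python3 -m pendant '[[-0.005,0.0034,0.0375,0,0,0],[-0.005,0.0034,0.0375,0,0,0],[-0.005,0.0034,0.0375,0,0,0],[-0.005,0.0034,0.0375,0,0,0],[-0.005,0.0034,0.0375,0,0,0],[-0.005,0.0034,0.0375,0,0,0],[-0.005,0.0034,0.0375,0,0,0],[-0.005,0.0034,0.0375,0,0,0],[-0.005,0.0034,0.0375,0,0,0],[-0.005,0.0034,0.0375,0,0,0],[-0.005,0.0034,0.0375,0,0,0]]' 0.07 20; python3 -c "
from h import *
go([573.5,-331,175],-103); print(bot.sense()['joint_positions'].round(2))"
```

```text
clock: 1.22
ee_pos: [576.0, -331.1, 175.8]
tcp_rot: [-0.585, 0.585, -0.398, 0.398]
contact_force: [-0.1, -1.3, 0.1]
width: 70.2
t 1.22 pos [ 576.  -331.1  175.8] F [-0.1 -1.3  0.1] w 70.2
 need shift tool mm [-1.   0.8 -2.3]  turn rad [ 0.     0.603 -0.   ]  shift in final axes [ 0.5  0.8 -2.4]
[-0.65  0.42  1.34 -0.    1.38  0.54]
```

```bash
python3 -m pendant '[[0,0,0,0,0.1206,0],[0,0,0,0,0.1206,0],[0,0,0,0,0.1206,0],[0,0,0,0,0.1206,0],[0,0,0,0,0.1206,0],[0,0,-0.0024,0,0,0],[0,0,0,0,0,0]]' 0.05 20; python3 -c "
from h import *
go([573.5,-331,175],-103)
c=cam('wrist');cv2.imwrite('pics/w1.png',c['image'][:,:,::-1])
W=cloud(c);m=(W[...,2]>110)&(W[...,2]<135);h=cv2.cvtColor(c['image'],cv2.COLOR_RGB2HSV);m&=(h[...,1]>110)
P=W[m];print(len(P),rect(P[:,:2]),np.median(P[:,2]))"
```

```text
clock: 1.8
ee_pos: [571.8, -331.6, 175.8]
tcp_rot: [0.441, -0.441, 0.553, -0.553]
contact_force: [-1.0, 0.1, 0.3]
width: 50.3
t 1.8 pos [ 571.8 -331.6  175.8] F [-1.   0.1  0.3] w 50.3
 need shift tool mm [-1.   0.8  1.5]  turn rad [ 0.001  0.003 -0.   ]  shift in final axes [-1.   0.8  1.5]
924 (array([ 529.8, -374.8]), array([149.2,  26.2]), 40.9) 125.76014061641261
```

View pics/w1.png

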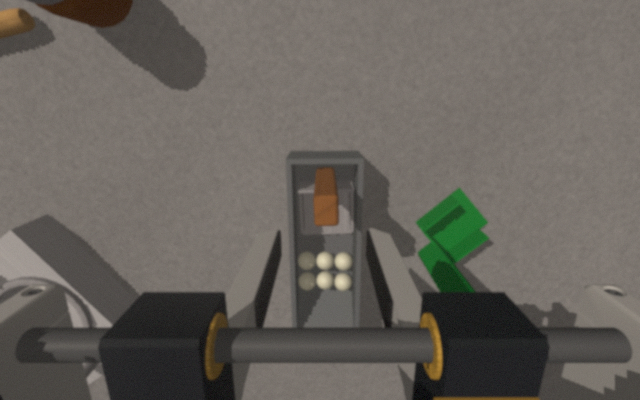

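The wrist view shows two scoops: the wooden-handled steel one standing in the grey bin at (326,195), and an all-green one on the counter at (450,235). The first fits the description (steel, wooden handle, in the bin), and the enlarged crop above already showed it. Next I'll refine its handle position from this view.

```bash
python3 -c "
from h import *
c=cam('wrist')
W=cloud(c);h=cv2.cvtColor(c['image'],cv2.COLOR_RGB2HSV);m=(W[...,2]>110)&(W[...,2]<135)&(h[...,1]>110)
m[:, :300]=0;m[:,350:]=0
P=W[m];print(len(P),rect(P[:,:2]),np.median(P[:,2]))
b=W[(W[...,2]>40)&(W[...,2]<50)];
cv2.imwrite('pics/w1c.png',cv2.resize(c['image'][140:310,270:510],None,fx=3,fy=3)[:,:,::-1])"
```

```text
833 (array([ 576.8, -333.8]), array([16.6, 23.6]), 77.8) 125.86884770882796
```

View pics/w1c.png

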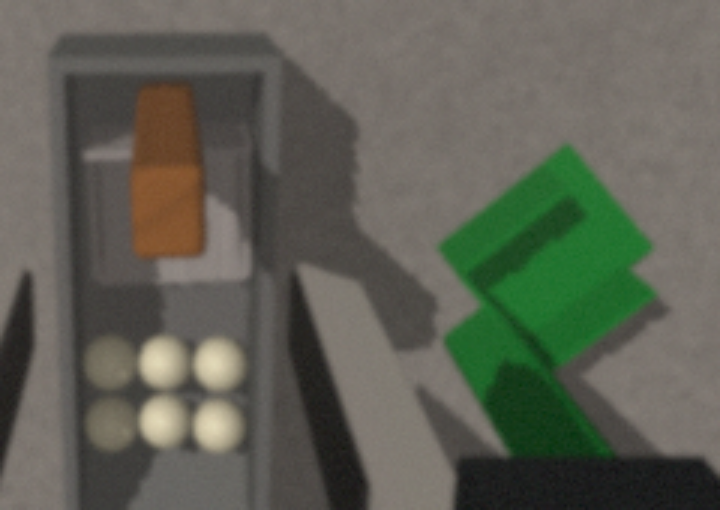

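```bash
python3 -m pendant '[[0,0.02,0.0033,0,0,0],[0,0.03,0,0,0,0],[0,0.026,0,0,0,0],[0,0.011,0,0,0,0],[0,0,0,0,0,0]]' 0.05 20; python3 -m pendant '[[0,0,0,0,0,0],[0,0,0,0,0,0],[0,0,0,0,0,0],[0,0,0,0,0,0],[0,0,0,0,0,0]]' 0.005 50;python3 -c "
from h import *
go([575,-332.5,89],-103)
c=cam('wrist');cv2.imwrite('pics/w2.png',c['image'][:,:,::-1])"
```

```text
clock: 2.32
ee_pos: [572.9, -330.7, 84.9]
tcp_rot: [0.44, -0.441, 0.556, -0.551]
contact_force: [-0.7, 0.1, 0.2]
width: 49.9
clock: 2.73
ee_pos: [576.3, -333.2, 90.7]
tcp_rot: [-0.44, 0.44, -0.552, 0.554]
contact_force: [-0.6, -1.6, 0.7]
width: 19.9
t 2.73 pos [ 576.3 -333.2   90.7] F [-0.6 -1.6  0.7] w 19.9
 need shift tool mm [-0.4  1.7 -1.4]  turn rad [-0.003 -0.     0.001]  shift in final axes [-0.4  1.7 -1.4]
```

View pics/w2.png

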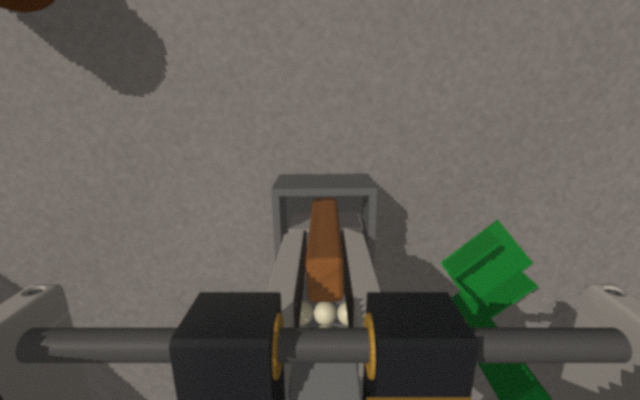

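```bash
python3 -m pendant '[[0,0,0,0,0,0],[0,0,0,0,0,0],[0,0,0,0,0,0]]' - 55; python3 -m pendant '[[0,0,-0.004,0,0,0],[0,0,-0.006,0,0,0],[0,0,-0.006,0,0,0],[0,0,-0.006,0,0,0],[0,0,-0.006,0,0,0],[0,0,-0.006,0,0,0],[0,0,0,0,0,0]]' - 55;python3 -c "
from h import *
go([575,-332.5,89],-103)
c=cam('wrist');cv2.imwrite('pics/w3.png',c['image'][:,:,::-1])
c=cam('top');cv2.imwrite('pics/t3.png',cv2.resize(c['image'][150:280,360:500],None,fx=4,fy=4)[:,:,::-1])"
```

```text
clock: 3.03
ee_pos: [576.1, -333.2, 90.4]
tcp_rot: [-0.44, 0.44, -0.553, 0.554]
contact_force: [-1.1, -1.3, 5.5]
width: 17.8
clock: 3.62
ee_pos: [542.2, -325.4, 90.4]
tcp_rot: [-0.44, 0.44, -0.553, 0.554]
contact_force: [1.5, -1.2, 7.3]
width: 17.9
t 3.62 pos [ 542.2 -325.4   90.4] F [ 1.5 -1.2  7.3] w 17.9
 need shift tool mm [-0.5  1.4 33.6]  turn rad [-0.002 -0.001  0.001]  shift in final axes [-0.4  1.4 33.6]
```

View pics/w3.png

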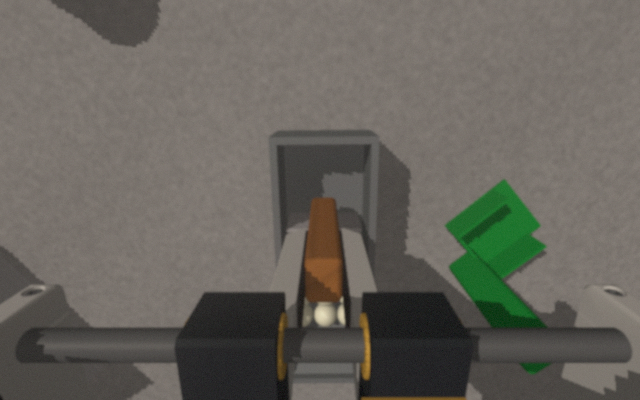

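View pics/t3.png

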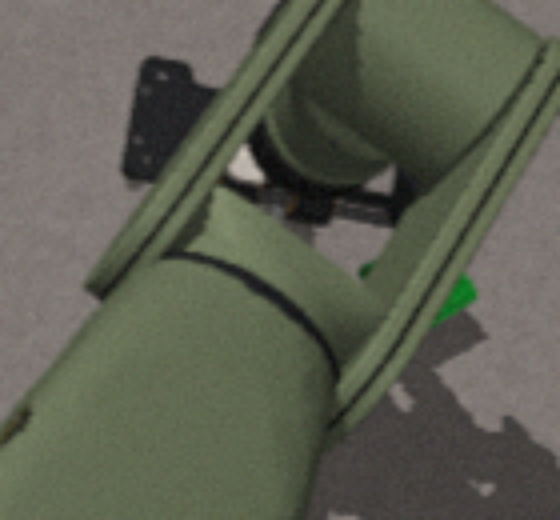

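```bash
python3 -m pendant '[[0,-0.0003,-0.005,0,0,0],[0,0,-0.005,0,0,0],[0,0,-0.005,0,0,0],[0,0,-0.005,0,0,0],[0,0,-0.005,0,0,0],[0,0,-0.004,0,0,0],[0,0,0,0,0,0]]' - 55;python3 -c "
from h import *
go([575,-332.5,89],-103)
c=cam('wrist');a=cv2.resize(c['image'][180:400,220:430],None,fx=2,fy=2)
c=cam('scene');b=cv2.resize(c['image'][150:320,170:300],None,fx=2.6,fy=2.6)
b=b[:440];cv2.imwrite('pics/w4.png',np.hstack([a[:b.shape[0]],b])[:,:,::-1])"
```

```text
clock: 4.3
ee_pos: [514.1, -318.9, 90.4]
tcp_rot: [-0.44, 0.44, -0.553, 0.554]
contact_force: [2.5, -2.3, 7.1]
width: 17.6
t 4.3 pos [ 514.1 -318.9   90.4] F [ 2.5 -2.3  7.1] w 17.6
 need shift tool mm [-0.5  1.5 62.4]  turn rad [-0.002 -0.001  0.001]  shift in final axes [-0.4  1.4 62.4]
```

View pics/w4.png

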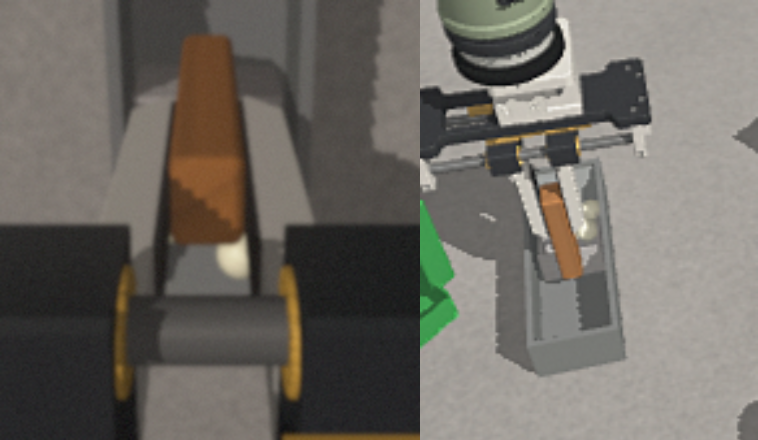

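The wrist view (left) shows one bead behind the nose at (235,258). The scene view (right) shows two beads beside the handle at (588,215), so they're climbing in. Next I tilt the nose up along the slope.

```bash
python3 -m pendant '[[0,0.0004,-0.001,-0.061,0,0],[0,0.0005,0.0006,-0.061,0,0],[0,0.001,0.0008,-0.061,0,0],[0,0.001,0.0009,-0.061,0,0],[0,0.0016,0.0006,-0.061,0,0],[0,0.0016,0.0007,-0.061,0,0],[0,0.0022,0.0006,-0.061,0,0],[0,0.0022,0.0006,-0.061,0,0],[0,0,0,0,0,0]]' - 55;python3 -c "
from h import *
go([514.1,-318.9,78],-103,-28)
c=cam('wrist');a=cv2.resize(c['image'][180:400,220:430],None,fx=2,fy=2)
c=cam('scene');b=cv2.resize(c['image'][150:320,170:300],None,fx=2.6,fy=2.6)
b=b[:440];cv2.imwrite('pics/w5.png',np.hstack([a[:b.shape[0]],b])[:,:,::-1])"
```

```text
clock: 5.15
ee_pos: [513.3, -317.4, 75.6]
tcp_rot: [0.319, -0.535, 0.673, -0.4]
contact_force: [0.9, -0.2, 2.5]
width: 17.5
t 5.15 pos [ 513.3 -317.4   75.6] F [ 0.9 -0.2  2.5] w 17.5
 need shift tool mm [ 1.3 -2.6 -0.1]  turn rad [ 0.008  0.001 -0.001]  shift in final axes [ 1.3 -2.6 -0.1]
```

View pics/w5.png

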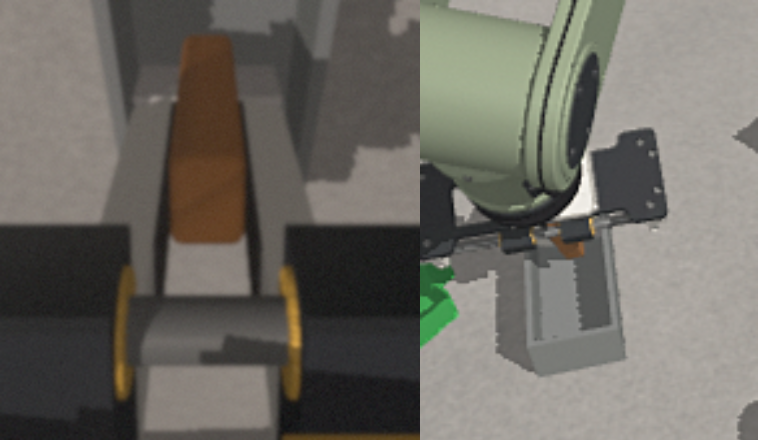

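```bash
python3 -m pendant '[[0,-0.005,-0.0027,0,0,0],[0,-0.0088,-0.0047,0,0,0],[0,-0.0132,-0.007,0,0,0],[0,-0.0132,-0.007,0,0,0],[0,-0.0132,-0.007,0,0,0],[0,-0.0132,-0.007,0,0,0],[0,-0.0088,-0.0047,0,0,0],[0,-0.0044,-0.0024,0,0,0],[0,0,0,0,0,0]]' - 55;python3 -c "
from h import *
go([513.3,-317.4,165],-103,-28)
c=cam('wrist');a=cv2.resize(c['image'][180:400,220:430],None,fx=2,fy=2)
c=cam('scene');b=cv2.resize(c['image'][150:320,170:300],None,fx=2.6,fy=2.6)
b=b[:440];cv2.imwrite('pics/w6.png',np.hstack([a[:b.shape[0]],b])[:,:,::-1])"
```

```text
clock: 6.0
ee_pos: [515.5, -319.1, 170.9]
tcp_rot: [0.321, -0.533, 0.67, -0.405]
contact_force: [-0.7, 0.1, -1.9]
width: 17.7
t 6.0 pos [ 515.5 -319.1  170.9] F [-0.7  0.1 -1.9] w 17.7
 need shift tool mm [-1.1  6.4  0.5]  turn rad [-0.004 -0.001  0.001]  shift in final axes [-1.1  6.4  0.5]
```

View pics/w6.png

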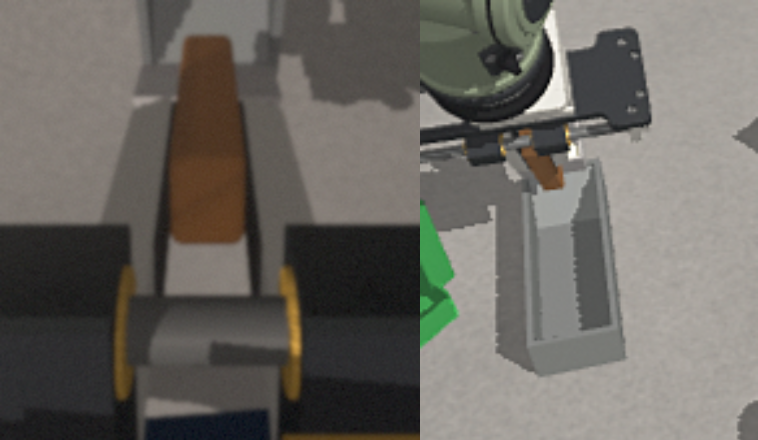

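The bin looks empty in the scene view (540–600, 200–330). The wrist force of −1.9 N matches scoop (1.2 N) plus about six beads (0.65 N). Next I carry it over to the mould.

```bash
python3 -m pendant '[[-0.01,-0.0004,0.0019,0,0,0],[-0.02,-0.0004,0.0019,0,0,0],[-0.028,-0.0004,0.0019,0,0,0],[-0.031,-0.0004,0.0019,0,0,0],[-0.031,-0.0004,0.0019,0,0,0],[-0.031,-0.0004,0.0019,0,0,0],[-0.031,-0.0004,0.0019,0,0,0],[-0.031,-0.0004,0.0019,0,0,0],[-0.031,-0.0004,0.0019,0,0,0],[-0.031,-0.0004,0.0019,0,0,0],[-0.018,-0.0004,0.0019,0,0,0],[-0.009,-0.0004,0.0019,0,0,0]]' - 55
python3 -m pendant '[[0,0,0,0,0,0],[0,0,0,0,0,0]]'
python3 -c "
from h import *
go([605.4,-29.7,165],-103,-28);print(bot.sense()['joint_positions'].round(2))
c=cam('wrist');a=c['image']
cv2.imwrite('pics/w7.png',a[:,:,::-1])
c=cam('top');cv2.imwrite('pics/t7.png',cv2.resize(c['image'][130:290,240:480],None,fx=3,fy=3)[:,:,::-1])
c=cam('scene');cv2.imwrite('pics/s7.png',c['image'][:,:,::-1])
"
```

```text
clock: 7.1
ee_pos: [604.3, -26.0, 161.1]
tcp_rot: [0.321, -0.535, 0.67, -0.402]
contact_force: [0.7, -0.3, -2.0]
width: 17.7
clock: 7.27
ee_pos: [604.2, -29.9, 161.6]
tcp_rot: [0.32, -0.534, 0.671, -0.403]
contact_force: [0.7, -0.6, -1.5]
width: 17.8
t 7.27 pos [604.2 -29.9 161.6] F [ 0.7 -0.6 -1.5] w 17.8
 need shift tool mm [-0.5 -3.6 -0.6]  turn rad [ 0.    -0.001  0.001]  shift in final axes [-0.5 -3.6 -0.6]
[-0.2   0.67  1.09  0.01  1.88  1.6 ]
```

View pics/w7.png

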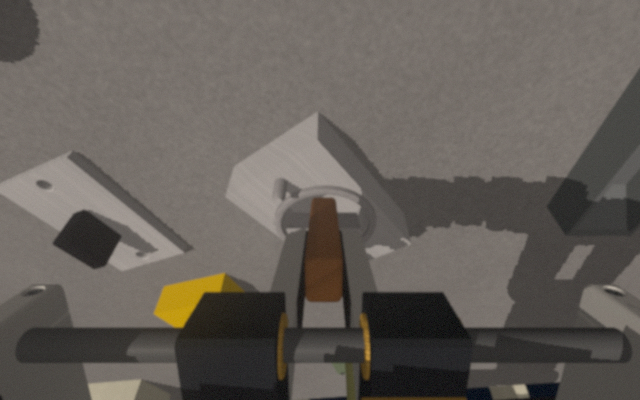

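View pics/t7.png

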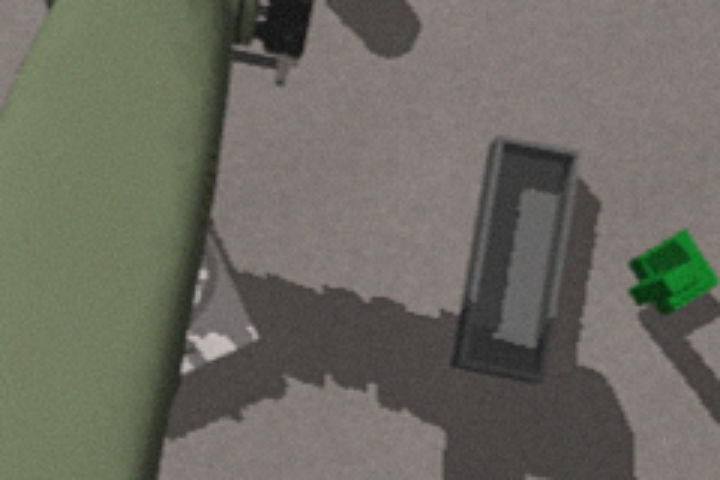

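View pics/s7.png

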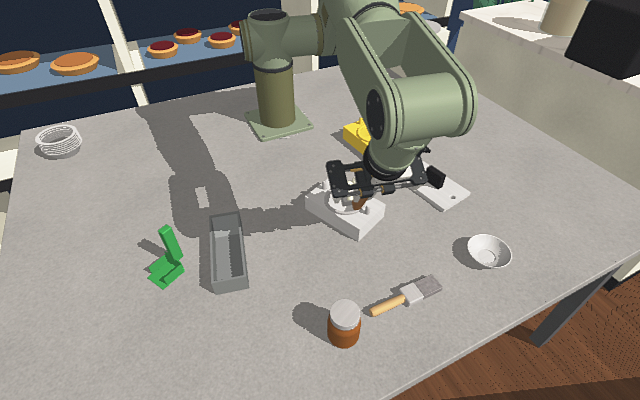

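The wrist view shows the mould with its ring at about (325,225) and the +x dowel at (281,186). The top view shows the bin empty at (515,260 in the crop), so all six beads are in the scoop. Next I check the registration on the dowel.

```bash
python3 -c "
from h import *
c=cam('wrist');W=cloud(c);s=W[170:205,265:300];m=(s[...,2]>62)&(s[...,2]<75);P=s[m];print(len(P),P.mean(0).round(1),'expect 558,24'); print(ray(c,281,183,70).round(1))
s=W[100:260,220:410];m=(s[...,2]>43)&(s[...,2]<48);print(np.nanmedian(s[m][:,2]))
go([605.4,-29.7,165],-103,-28)
cv2.imwrite('pics/w7c.png',cv2.resize(c['image'][100:270,220:420],None,fx=3,fy=3)[:,:,::-1])
# tilt path pivot nose
C=np.array([494,-4.]);u=np.array([np.cos(np.radians(-13)),np.sin(np.radians(-13))])
for ph,zn,al in [(-28,110,15),(-14,90,15),(0,75,15),(14,64,15),(28,60,13),(42,60,10)]:
    a=np.radians(ph);s_,c_=np.sin(a),np.cos(a);p=C+u*(al+68*c_-84*s_);print(ph,np.round([p[0],p[1],zn+68*s_+84*c_],1), 'u',round(al+68*c_-84*s_,1))
"
```

```text
118 [563.4  19.8  66.8] expect 558,24
[578.   11.9  70. ]
46.960051652395435
t 7.47 pos [604.3 -31.  162.2] F [-0.   0.1 -0.9] w 17.6
 need shift tool mm [-1.6 -2.8 -0.6]  turn rad [-0.001 -0.003 -0.001]  shift in final axes [-1.6 -2.8 -0.6]
-28 [605.5 -29.8 152.2] u 114.5
-14 [592.7 -26.8 155.1] u 101.3
0 [574.9 -22.7 159. ] u 83.0
14 [553.1 -17.6 162. ] u 60.7
28 [526.7 -11.6 166.1] u 33.6
42 [498.2  -5.  167.9] u 4.3
```

View pics/w7c.png

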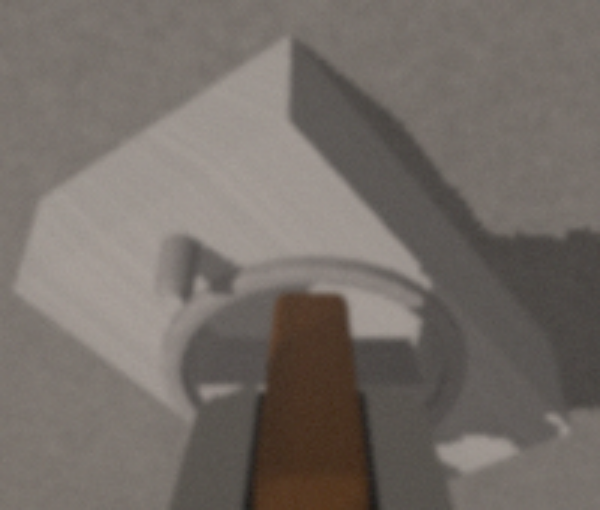

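```bash
python3 -m pendant '[[0.001,0.003,-0.001,0.122,0,0],[0,0.0034,-0.0065,0.122,0,0],[0,0.0054,-0.0082,0.122,0,0],[0,0.0044,-0.0095,0.122,0,0]]' - 55
python3 -m pendant '[[0,-0.0008,-0.0052,0.061,0,0],[0,-0.0011,-0.0055,0.061,0,0],[0,-0.0014,-0.0056,0.061,0,0],[0,-0.0018,-0.0057,0.061,0,0],[0,-0.0026,-0.0062,0.061,0,0],[0,-0.003,-0.0061,0.061,0,0],[0,-0.0034,-0.006,0.061,0,0],[0,-0.0038,-0.006,0.061,0,0],[0,-0.0038,-0.0061,0.061,0,0],[0,-0.0043,-0.0061,0.061,0,0],[0,-0.0046,-0.0057,0.061,0,0],[0,-0.005,-0.0055,0.061,0,0]]' - 55
python3 -m pendant '[[0,0,0,0,0,0],[0,0,0,0,0,0],[0,0,0,0,0,0]]'
python3 -c "
from h import *
go([499.5,-6.5,163],-103,42);print(bot.sense()['joint_positions'].round(2))
c=cam('wrist');a=c['image']
cv2.imwrite('pics/w8.png',a[:,:,::-1])
c=cam('scene');cv2.imwrite('pics/s8.png',cv2.resize(c['image'][120:270,260:460],None,fx=3,fy=3)[:,:,::-1])
"
```

```text
clock: 7.8
ee_pos: [576.8, -25.4, 153.7]
tcp_rot: [-0.441, 0.438, -0.552, 0.556]
contact_force: [0.2, -0.5, -2.3]
width: 18.0
clock: 8.8
ee_pos: [498.2, -6.9, 161.9]
tcp_rot: [-0.568, 0.253, -0.318, 0.716]
contact_force: [0.6, -1.2, -1.2]
width: 17.8
clock: 9.05
ee_pos: [500.4, -6.8, 163.1]
tcp_rot: [-0.568, 0.253, -0.318, 0.715]
contact_force: [-0.6, -0.4, 0.4]
width: 17.8
t 9.05 pos [500.4  -6.8 163.1] F [-0.6 -0.4  0.4] w 17.8
 need shift tool mm [-0.1 -0.5 -0.8]  turn rad [-0.    -0.001  0.001]  shift in final axes [-0.1 -0.5 -0.8]
[-0.15 -0.3   2.33 -0.14  0.38  1.75]
```

View pics/w8.png

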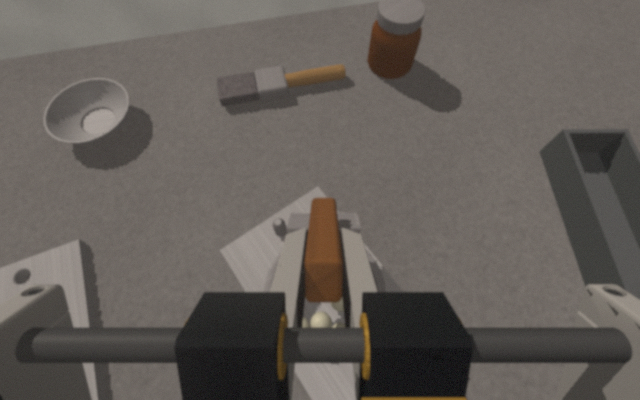

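View pics/s8.png

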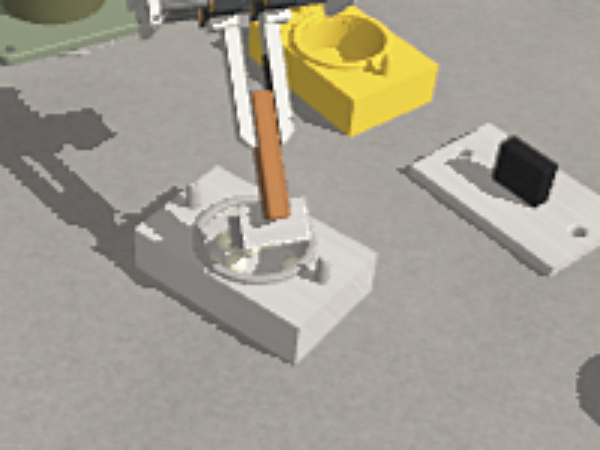

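The scene crop shows the beads in the mould cavity around (240,258). The wrist view shows one at (322,322), and none on the counter. I'm lifting the scoop out and levelling it.

```bash
python3 -m pendant '[[0,-0.0074,0.0067,0,0,0],[0,-0.0104,0.0094,0,0,0],[0,-0.006,0.018,0,0,0],[0,-0.006,0.018,0,0,0],[0,0,0.018,-0.122,0,0],[0,0,0.018,-0.122,0,0],[0.015,0,0.018,-0.122,0,0],[0.025,0,0.015,-0.122,0,0],[0.03,0,0.012,-0.122,0,0],[0.03,0,0.012,-0.122,0,0],[0.025,0,0,0,0,0],[0.015,0,0,0,0,0]]' - 55
python3 -c "
from h import *
go([597,-180,120],-103,0);print(bot.sense()['joint_positions'].round(2))
c=cam('wrist');a=c['image']
cv2.imwrite('pics/w9.png',a[:,:,::-1])
c=cam('top');cv2.imwrite('pics/t9.png',cv2.resize(c['image'][130:290,240:480],None,fx=3,fy=3)[:,:,::-1])
"
```

```text
clock: 10.15
ee_pos: [568.1, -169.6, 256.2]
tcp_rot: [0.438, -0.44, 0.555, -0.553]
contact_force: [-1.2, 0.2, -2.2]
width: 17.6
t 10.15 pos [ 568.1 -169.6  256.2] F [-1.2  0.2 -2.2] w 17.6
 need shift tool mm [  3.5 136.1  31. ]  turn rad [ 0.004 -0.003  0.   ]  shift in final axes [  3.6 136.2  30.5]
[-0.44  0.22  1.44 -0.    1.49  1.37]
```

View pics/t9.png

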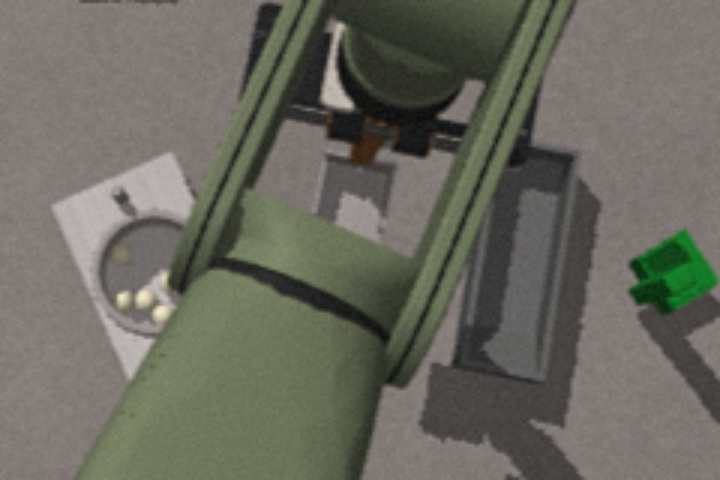

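View pics/w9.png

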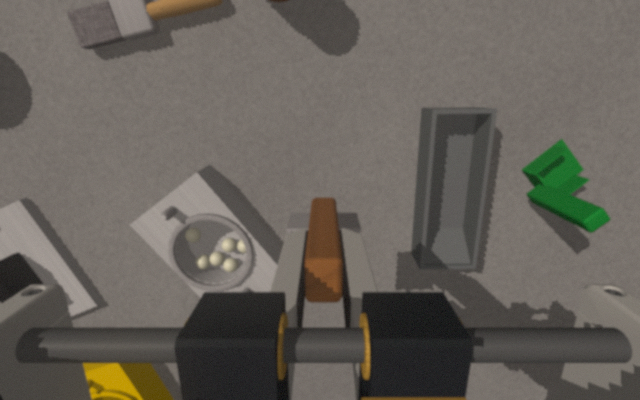

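Both views show all six beads in the mould cavity (wrist (190–245, 235–270)) and the scoop empty. I'm setting the scoop down on the free counter between the mould and the bin.

```bash
python3 -m pendant '[[0,0.015,0.005,0,0,0],[0,0.03,0.005,0,0,0],[0,0.035,0.005,0,0,0],[0,0.035,0,0,0,0],[0,0.025,0,0,0,0],[0,0.012,0,0,0,0],[0,0.006,0,0,0,0],[0,0.004,0,0,0,0],[0,0.002,0,0,0,0],[0,0.001,0,0,0,0],[0,0,0,0,0,0],[0,0,0,0,0,0]]' - 30
python3 -c "
from h import *
go([583,-173,86],-103,0)"
```

```text
clock: 11.25
ee_pos: [581.2, -168.8, 95.8]
tcp_rot: [-0.441, 0.44, -0.553, 0.554]
contact_force: [0.4, -0.5, -0.4]
width: 18.0
t 11.25 pos [ 581.2 -168.8   95.8] F [ 0.4 -0.5 -0.4] w 18.0
 need shift tool mm [3.7 9.8 2.7]  turn rad [-0.003 -0.     0.   ]  shift in final axes [3.7 9.8 2.7]
```

```bash
python3 -m pendant '[[0,0.003,0,0,0,0],[0,0.003,0,0,0,0],[0,0.0015,0,0,0,0],[0,0.001,0,0,0,0],[0,0,0,0,0,0],[0,0,0,0,0,0]]' - 30
python3 -c "
from h import *
go([583,-173,86],-103,0)"
```

```text
clock: 11.75
ee_pos: [580.1, -168.4, 85.6]
tcp_rot: [0.44, -0.44, 0.554, -0.553]
contact_force: [0.2, -0.0, -1.6]
width: 17.6
t 11.75 pos [ 580.1 -168.4   85.6] F [ 0.2 -0.  -1.6] w 17.6
 need shift tool mm [ 3.9 -0.4  3.8]  turn rad [ 0. -0. -0.]  shift in final axes [ 3.9 -0.4  3.8]
```

```bash
python3 -m pendant '[[0,0.001,0,0,0,0],[0,0,0,0,0,0],[0,0,0,0,0,0]]' - 30
python3 -m pendant '[[0,0.001,0,0,0,0],[0,0,0,0,0,0],[0,0,0,0,0,0]]' - 30
```

```text
clock: 12.0
ee_pos: [580.4, -168.5, 85.2]
tcp_rot: [-0.44, 0.44, -0.553, 0.554]
contact_force: [-0.4, 1.2, 1.8]
width: 17.8
clock: 12.25
ee_pos: [580.5, -168.5, 85.2]
tcp_rot: [-0.44, 0.44, -0.553, 0.554]
contact_force: [-1.4, 0.9, 7.1]
width: 18.0
```

```bash
python3 -m pendant '[[0,0,0,0,0,0],[0,0,0,0,0,0],[0,0,0,0,0,0],[0,0,0,0,0,0]]' 0.06 30
python3 -m pendant '[[0,-0.01,0,0,0,0],[0,-0.025,0,0,0,0],[0,-0.035,0,0,0,0],[0,-0.035,0,0,0,0],[0,-0.035,0,0,0,0],[-0.008,-0.025,-0.02,0,0,0],[-0.012,0,-0.03,0,0,0],[-0.012,0,-0.03,0,0,0],[-0.012,0,-0.03,0,0,0],[-0.012,0,-0.03,0,0,0],[-0.012,0,-0.03,0,0,0],[-0.012,0,-0.03,0,0,0]]' 0.094 30
python3 -m pendant '[[0,0,0,0,-0.106,0],[0,0,0,0,-0.106,0],[0,0,0,0,-0.106,0],[0,0,0,0,-0.106,0],[0,0,0,0,-0.106,0],[0,0,0,0,-0.106,0],[0,0,0,0,0,0],[0,0,0,0,0,0]]' 0.094 30
python3 -c "
from h import *
go([402,-44,250],-66.7,0)
c=cam('wrist');a=c['image']
cv2.imwrite('pics/w10.png',a[:,:,::-1])
c=cam('top');cv2.imwrite('pics/t10.png',c['image'][:,:,::-1])
"
```

```text
clock: 12.58
ee_pos: [580.0, -168.3, 83.3]
tcp_rot: [0.44, -0.44, 0.554, -0.553]
contact_force: [-0.1, 0.5, -0.4]
width: 41.0
clock: 13.58
ee_pos: [402.0, -44.6, 249.2]
tcp_rot: [-0.44, 0.44, -0.553, 0.554]
contact_force: [0.0, -0.0, 0.5]
width: 93.9
clock: 14.25
ee_pos: [403.4, -45.4, 249.2]
tcp_rot: [0.591, -0.59, 0.389, -0.389]
contact_force: [-0.1, 0.5, -0.3]
width: 94.1
t 14.25 pos [403.4 -45.4 249.2] F [-0.1  0.5 -0.3] w 94.1
 need shift tool mm [-1.8 -0.8 -0.7]  turn rad [-0.001 -0.001  0.001]  shift in final axes [-1.8 -0.8 -0.7]
```

View pics/w10.png

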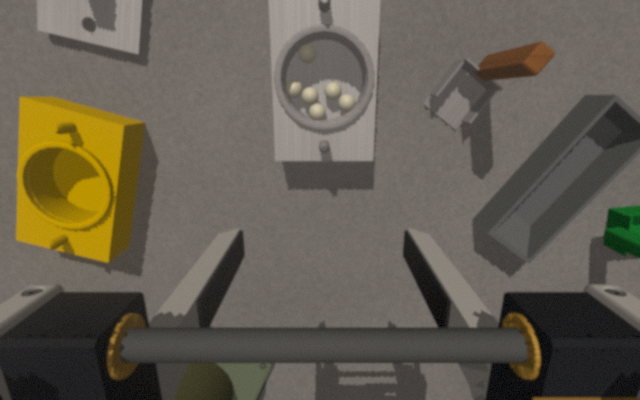

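View pics/t10.png

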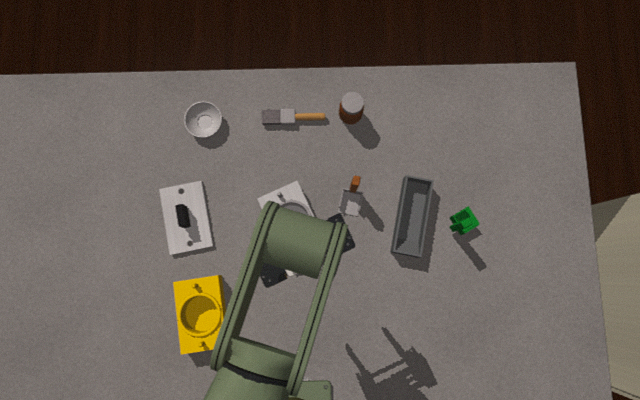

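The wrist view shows all six beads lying in the cavity (288–355, 50–118), and dowel tips at about (324,4) and (324,147). The scoop stands on the counter at (470,90). Next I measure the mould in this view.

```bash
cat >> h.py <<'E'
def mould(c):
    W=cloud(c);s,T=pose();im=c["image"].astype(int)
    m=(W[...,2]>50)&(W[...,2]<58)
    m&=(np.abs(W[...,0]-495)<70)&(np.abs(W[...,1]+5)<70)
    P=W[m];cc,r=cv2.minEnclosingCircle(P[:,:2].astype(np.float32));print("ring",len(P),np.round(cc,1),round(r,1),np.median(P[:,2]).round(1))
    m=(W[...,2]>64)&(W[...,2]<76)&(np.hypot(W[...,0]-495,W[...,1]+5)<85);P=W[m]
    D=[]
    for sg in(1,-1):
        q=P[((P[:,:2]-[495,-5])@[.918,.396])*sg>30]
        if len(q):D.append(((q[:,:2].min(0)+q[:,:2].max(0))/2));print("dowel",len(q),q.mean(0).round(1),D[-1].round(1))
    m=(W[...,2]>44)&(W[...,2]<49.5)&(np.hypot(W[...,0]-495,W[...,1]+5)<120)&(im.max(2)-im.min(2)<25);P=W[m];print("face",rect(P[:,:2]),np.median(P[:,2]).round(1))
E
python3 - <<'E'
from h import *
c=cam("wrist");mould(c)
W=cloud(c);P=W[180:230,260:390];print("table z",np.nanmedian(P[...,2]))
s,T=pose();print(s["ee_pos"].round(1))
go([415,255,250],-79.7)
E
```

```text
ring 2268 [493.8  -1.1] 69.8 53.0
dowel 68 [557.5  20.3  67.8] [558.5  20.9]
dowel 73 [432.6 -33.6  67.7] [432.1 -33.8]
face (array([490.3,  -8.8]), array([163.4, 112.4]), 23.3) 47.3
table z 1.1652717192700095
[403.4 -45.4 248.9]
t 14.4 pos [403.4 -45.4 248.9] F [ 0.1 -0.2 -0.2] w 94.0
 need shift tool mm [-271.2   -1.1  129.6]  turn rad [-0.     0.227  0.   ]  shift in final axes [-293.5   -1.1   65.2]
```

```bash
python3 -m pendant '[[-0.0226,0,0.0108,0,0,0],[-0.0226,0,0.0108,0,0,0],[-0.0226,0,0.0108,0,0,0],[-0.0226,0,0.0108,0,0,0],[-0.0226,0,0.0108,0,0,0],[-0.0226,0,0.0108,0,0,0],[-0.0226,0,0.0108,0,0,0],[-0.0226,0,0.0108,0,0,0],[-0.0226,0,0.0108,0,0,0],[-0.0226,0,0.0108,0,0,0],[-0.0226,0,0.0108,0,0,0],[-0.0226,0,0.0108,0,0,0]]' 0.094 30
python3 -m pendant '[[0,0,0,0,0.1135,0],[0,0,0,0,0.1135,0],[0,0,0,0,0,0],[0,0,0,0,0,0]]' 0.06 30
python3 - <<'E'
from h import *
go([415,255,250],-79.7)
c=cam("wrist");W=cloud(c);s,T=pose();im=c["image"].astype(int)
cv2.imwrite('pics/w11.png',c['image'][:,:,::-1])
near=np.hypot(W[...,0]-513,W[...,1]-272)<110
P=W[near&(W[...,2]>8)&(W[...,2]<20)];print("plate",len(P),rect(P[:,:2]),np.median(P[:,2]))
P=W[near&(W[...,2]>56)&(W[...,2]<64)];print("handle",len(P),rect(P[:,:2]),np.median(P[:,2]))
E
```

```text
clock: 15.4
ee_pos: [414.3, 256.3, 248.7]
tcp_rot: [-0.591, 0.591, -0.388, 0.388]
contact_force: [0.6, -1.2, -0.7]
width: 94.0
clock: 15.73
ee_pos: [414.4, 255.1, 248.6]
tcp_rot: [-0.544, 0.544, -0.452, 0.452]
contact_force: [-1.6, 0.1, 0.3]
width: 71.0
t 15.73 pos [414.4 255.1 248.6] F [-1.6  0.1  0.3] w 71.0
 need shift tool mm [ 0.2 -1.4  0.6]  turn rad [0.    0.004 0.   ]  shift in final axes [ 0.2 -1.4  0.6]
plate 13485 (array([512.7, 270.1]), array([169.2, 112.4]), 10.5) 13.309772797106348
handle 1066 (array([515.5, 270.3]), array([54.8, 19. ]), 10.5) 59.08151147197745
```

View pics/w11.png

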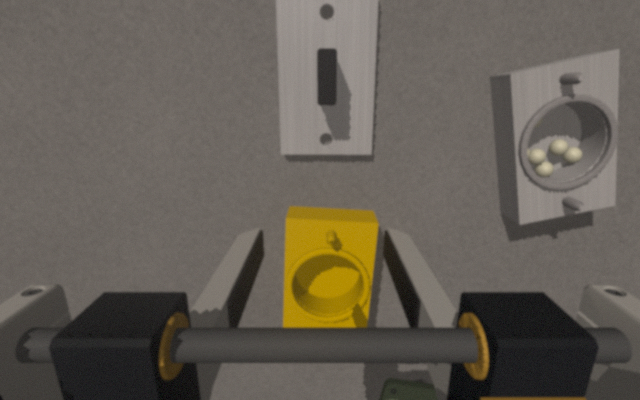

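The wrist view shows the cover with its black handle at (327,76) and holes at (326,11) and (325,139). The mould with its beads is on the right at (567,140). The yellow look-alike at (333,270) is ignored. I'm moving over the handle.

```bash
python3 -m pendant '[[0.001,0.01,0.02,0,0,0],[0.001,0.025,0.03,0,0,0],[0,0.03,0.03,0,0,0],[0,0.03,0.0214,0,0,0],[0,0.03,0,0,0,0],[0,0.025,0,0,0,0],[0,0.01,0,0,0,0],[0,0,0,0,0,0],[0,0,0,0,0,0]]' 0.05 30
python3 - <<'E'
from h import *
go([514.5,271.4,90],-79.7)
c=cam("wrist");cv2.imwrite('pics/w12.png',c['image'][:,:,::-1])
W=cloud(c);near=np.hypot(W[...,0]-513,W[...,1]-272)<110;im=c["image"].astype(int)
P=W[near&(W[...,2]>55)&(W[...,2]<63)&(im.max(2)<70)];print("handle",len(P),rect(P[:,:2]),np.median(P[:,2]))
E
```

```text
clock: 16.53
ee_pos: [514.2, 271.1, 89.7]
tcp_rot: [0.543, -0.543, 0.452, -0.452]
contact_force: [1.1, -0.5, 0.8]
width: 49.9
t 16.53 pos [514.2 271.1  89.7] F [ 1.1 -0.5  0.8] w 49.9
 need shift tool mm [-0.3 -0.3  0.4]  turn rad [-0.     0.002 -0.   ]  shift in final axes [-0.3 -0.3  0.4]
handle 2269 (array([515.6, 270.3]), array([55.6, 19.2]), 9.9) 59.07487159076885
```

View pics/w12.png

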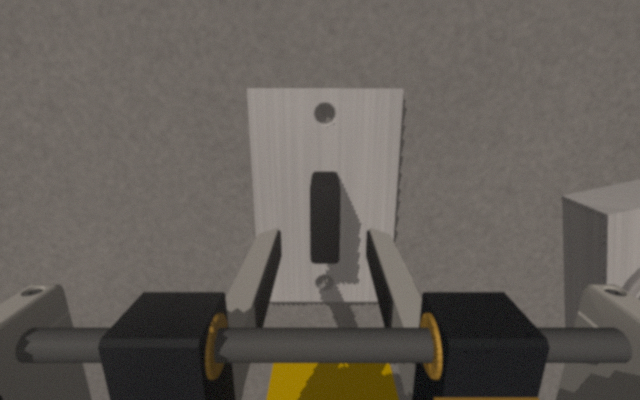

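The handle at (325,217) is centred between the finger tips (281 and 366). I'm descending to grip it.

```bash
python3 -m pendant '[[0,0.015,0,0,0,0],[0,0.02,0,0,0,0],[0,0.016,0,0,0,0],[0,0.008,0,0,0,0],[0,0.003,0,0,0,0],[0,0,0,0,0,0],[0,0,0,0,0,0]]' 0.05 60
python3 -m pendant '[[0,0,0,0,0,0],[0,0,0,0,0,0],[0,0,0,0,0,0],[0,0,0,0,0,0],[0,0,0,0,0,0],[0,0,0,0,0,0],[0,0,0,0,0,0]]' 0.01 60
python3 - <<'E'
from h import *
go([514.5,271.4,28],-79.7)
E
```

```text
clock: 17.17
ee_pos: [515.3, 271.8, 28.9]
tcp_rot: [0.544, -0.542, 0.452, -0.453]
contact_force: [-0.2, -0.3, 0.8]
width: 49.8
clock: 17.75
ee_pos: [514.3, 270.9, 27.6]
tcp_rot: [-0.543, 0.543, -0.452, 0.453]
contact_force: [-0.3, -2.9, 2.4]
width: 19.6
t 17.75 pos [514.3 270.9  27.6] F [-0.3 -2.9  2.4] w 19.6
 need shift tool mm [-0.5 -0.4  0.3]  turn rad [-0.     0.002  0.001]  shift in final axes [-0.5 -0.4  0.3]
```

```bash
python3 -m pendant '[[0,-0.008,0,0,0,0],[0,-0.02,0,0,0,0],[0,-0.03,0,0,0,0],[0,-0.03,0,0,0,0],[0,-0.02,0,0,0,0],[0,-0.012,0,0,0,0],[0,0,0,0,0,0],[0,0,0,0,0,0]]' - 60
python3 - <<'E'
from h import *
go([514.5,271.4,148],-79.7)
c=cam("wrist");cv2.imwrite('pics/w13.png',c['image'][:,:,::-1])
W=cloud(c);s,T=pose();L=(W-T[:3,3])@T[:3,:3]
im=c["image"].astype(int)
# plate in tool frame: y (down) about 16
near=(np.abs(L[...,0])<70)&(np.abs(L[...,2])<110)
m=near&(L[...,1]>10)&(L[...,1]<24)
P=L[m];print("plate tool x,z",len(P),rect(P[:,[0,2]]),np.median(P[:,1]))
h=near&(im.max(2)<70)&(L[...,1]<-20)&(L[...,1]>-40);P=L[h];print("handle",len(P),rect(P[:,[0,2]]),np.median(P[:,1]))
E
```

```text
clock: 18.42
ee_pos: [513.4, 271.2, 146.6]
tcp_rot: [-0.543, 0.544, -0.453, 0.452]
contact_force: [-0.3, -0.4, -5.8]
width: 19.7
t 18.42 pos [513.4 271.2 146.6] F [-0.3 -0.4 -5.8] w 19.7
 need shift tool mm [ 0.  -1.4  1.1]  turn rad [ 0.001  0.002 -0.   ]  shift in final axes [ 0.  -1.4  1.1]
plate tool x,z 31955 (array([-0.5, 13. ]), array([112.7, 152.7]), 0.0) 12.967658493903738
handle 4623 (array([-0.6,  2.5]), array([55.7, 22.6]), 88.7) -32.703402564388156
```

View pics/w13.png

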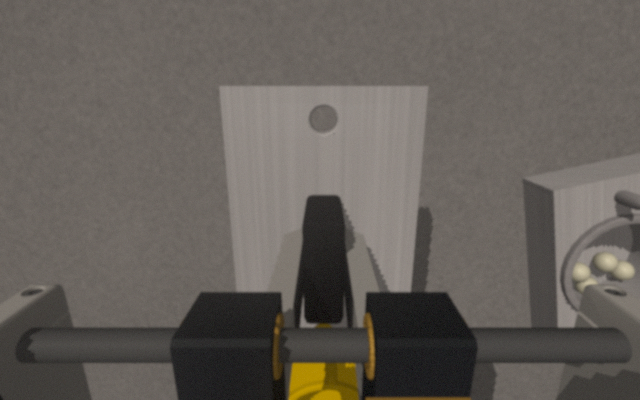

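```bash
python3 - <<'E'
from h import *
c=cam("wrist");g=cv2.cvtColor(c["image"],cv2.COLOR_RGB2GRAY)
r=g[95:145,295:355];t,b=cv2.threshold(r,0,255,cv2.THRESH_BINARY_INV+cv2.THRESH_OTSU)
n,l,st,ce=cv2.connectedComponentsWithStats(b)
k=[(i,st[i].tolist(),ce[i]+[295,95]) for i in range(1,n) if st[i][4]>100];print(t,k)
u,v=k[0][2]
s,T=pose();A=c["T_tool_cam"];d=A[:3,:3]@[(u-c["cx"])/c["fx"],-(v-c["cy"])/c["fy"],-1];o=A[:3,3]
for y in (13,15,16,19): p=o+d*(y-o[1])/d[1];print(y,p.round(2))
# tool-frame mould estimate now visible? world M
go([495,-6.6,148],-66.7)
E
```

```text
122.0 [(1, [13, 9, 30, 29, 656], array([322.55030488, 117.99237805]))]
13 [-0.77 13.   71.7 ]
15 [-0.77 15.   71.57]
16 [-0.78 16.   71.51]
19 [-0.78 19.   71.32]
t 18.52 pos [512.1 270.7 144.7] F [-0.5 -0.2 -4.6] w 19.7
 need shift tool mm [269.6  -2.8 -67. ]  turn rad [ 0.005 -0.225  0.   ]  shift in final axes [ 247.9   -3.3 -125.4]
```

```bash
python3 -m pendant '[[0.01,0,-0.0025,0,0,0],[0.02,0,-0.005,0,0,0],[0.027,0,-0.0067,0,0,0],[0.027,0,-0.0067,0,0,0],[0.027,0,-0.0067,0,0,0],[0.027,0,-0.0067,0,0,0],[0.027,0,-0.0067,0,0,0],[0.027,0,-0.0067,0,0,0],[0.027,0,-0.0067,0,0,0],[0.027,0,-0.0067,0,0,0],[0.016,0,-0.004,0,0,0],[0.008,0,-0.002,0,0,0]]' - 60
python3 -m pendant '[[0,0,0,0,-0.075,0],[0,0,0,0,-0.075,0],[0,0,0,0,-0.075,0],[0,0,0,0,0,0],[0,0,0,0,0,0]]' - 60
python3 - <<'E'
from h import *
go([494.4,-7.6,125],-66.7)
c=cam("wrist");cv2.imwrite('pics/w14.png',c['image'][:,:,::-1])
E
```

```text
clock: 19.52
ee_pos: [495.3, -9.1, 145.9]
tcp_rot: [-0.542, 0.543, -0.454, 0.453]
contact_force: [-0.4, -0.7, -3.4]
width: 19.4
clock: 19.93
ee_pos: [496.1, -6.1, 146.4]
tcp_rot: [-0.59, 0.591, -0.39, 0.389]
contact_force: [0.3, 0.3, -3.5]
width: 19.5
t 19.93 pos [496.1  -6.1 146.4] F [ 0.3  0.3 -3.5] w 19.5
 need shift tool mm [ 0.7 21.4 -2.1]  turn rad [ 0.001 -0.002 -0.001]  shift in final axes [ 0.7 21.4 -2.1]
```

View pics/w14.png

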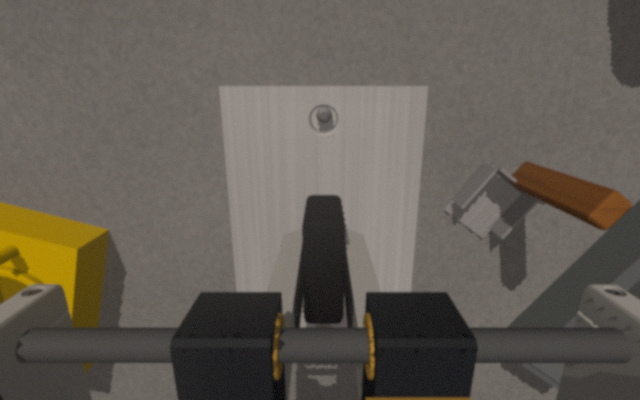

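Through the cover's far hole at (323,119) the dowel tip is visible at about (324,117). I'm enlarging it and casting rays.

```bash
python3 - <<'E'
from h import *
c=cam("wrist");cv2.imwrite('pics/w14c.png',cv2.resize(c['image'][95:145,290:360],None,fx=10,fy=10,interpolation=cv2.INTER_CUBIC)[:,:,::-1])
W=cloud(c);s,T=pose();L=(W-T[:3,3])@T[:3,:3]
sub=L[100:135,305:342];m=(sub[...,1]>60)&(sub[...,1]<85);P=sub[m];print(len(P),P.mean(0).round(1),np.median(P[:,1]),P.min(0).round(1),P.max(0).round(1))
t=(sub[...,1]>70)&(sub[...,1]<80);print(T[2,3], P[P[:,1]<P[:,1].min()+2].mean(0).round(1))
E
```

```text
149 [ 0.  78.6 70.1] 78.74399341592013 [-5.8 74.3 64.3] [ 5.4 84.3 75.3]
146.7600420153933 [-0.4 75.5 69.8]
```

View pics/w14c.png

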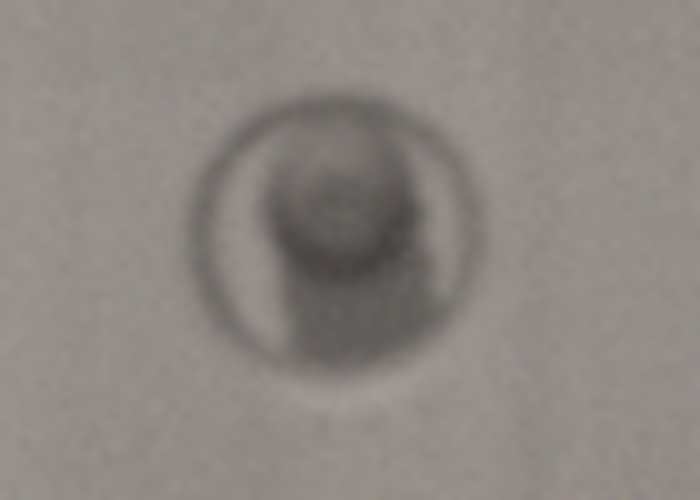

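```bash
python3 -m pendant '[[0.0006,0.008,-0.0019,0,0,0],[0,0.012,0,0,0,0],[0,0.012,0,0,0,0],[0,0.006,0,0,0,0],[0,0.002,0,0,0,0],[0,0,0,0,0,0],[0,0,0,0,0,0],[0,0,0,0,0,0]]' - 60
python3 - <<'E'
from h import *
go([494.4,-7.6,105],-66.7)
c=cam("wrist");cv2.imwrite('pics/w15c.png',cv2.resize(c['image'][95:145,290:360],None,fx=10,fy=10,interpolation=cv2.INTER_CUBIC)[:,:,::-1])
W=cloud(c);s,T=pose();L=(W-T[:3,3])@T[:3,:3]
sub=L[100:135,305:342];m=(sub[...,1]>22)&(sub[...,1]<60);P=sub[m];print(len(P),P[P[:,1]<P[:,1].min()+2].mean(0).round(1))
c=cam("scene");cv2.imwrite('pics/s15.png',cv2.resize(c['image'][120:270,260:460],None,fx=3,fy=3)[:,:,::-1])
E
```

```text
clock: 20.7
ee_pos: [496.1, -7.8, 108.0]
tcp_rot: [0.591, -0.59, 0.388, -0.389]
contact_force: [-0.3, 0.1, -4.4]
width: 19.5
t 20.7 pos [496.1  -7.8 108. ] F [-0.3  0.1 -4.4] w 19.5
 need shift tool mm [-0.9  3.  -1.4]  turn rad [-0.001  0.     0.001]  shift in final axes [-0.9  3.  -1.4]
264 [-0.9 23.  67.2]
```

View pics/w15c.png

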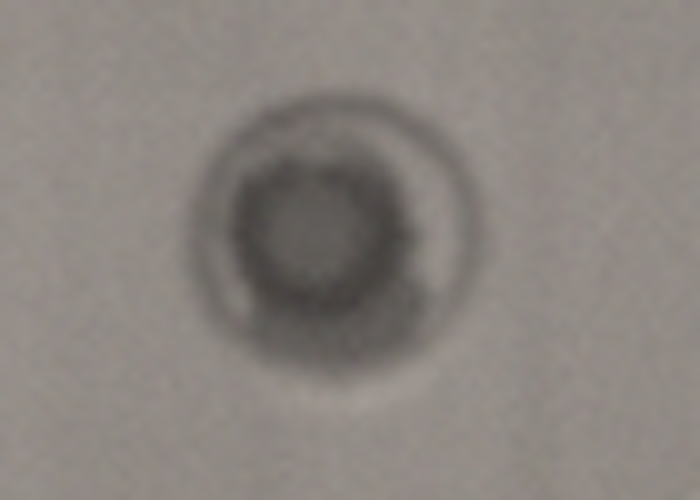

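View pics/s15.png

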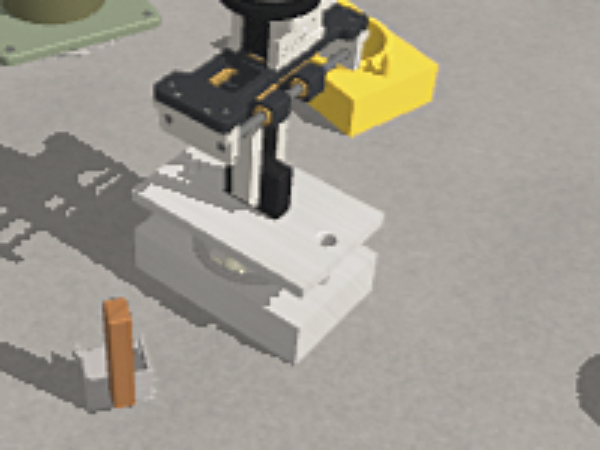

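The enlarged view shows the dowel tip at crop (315,230) inside the hole centred at (335,237). I'm casting the tip onto its own height to get the residual offset.

```bash
python3 - <<'E'
from h import *
c=cam("wrist");A=c["T_tool_cam"];o=A[:3,3]
def pt(u,v,y):
    d=A[:3,:3]@[(u-c["cx"])/c["fx"],-(v-c["cy"])/c["fy"],-1];return (o+d*(y-o[1])/d[1]).round(2)
print("tip",pt(321.0,117.5,36),pt(321.0,117.5,38)," hole",pt(323,118.2,15))
s,_=pose();print(s["ee_pos"].round(1))
E
```

```text
tip [-1.68 36.   70.62] [-1.7 38.  70.5]  hole [-0.44 15.   71.55]
[495.9  -7.9 107.9]
```

```bash
python3 -m pendant '[[-0.001,0.002,-0.0011,0,0,0],[0,0.003,0,0,0,0],[0,0.003,0,0,0,0],[0,0.002,0,0,0,0],[0,0,0,0,0,0],[0,0,0,0,0,0]]' - 60
python3 - <<'E'
from h import *
go([494.4,-7.6,98],-66.7)
c=cam("wrist");cv2.imwrite('pics/w16c.png',cv2.resize(c['image'][95:145,290:360],None,fx=10,fy=10,interpolation=cv2.INTER_CUBIC)[:,:,::-1])
E
```

```text
clock: 21.35
ee_pos: [493.7, -7.2, 96.9]
tcp_rot: [-0.591, 0.591, -0.389, 0.388]
contact_force: [0.1, 0.0, -3.6]
width: 19.8
t 21.35 pos [493.7  -7.2  96.9] F [ 0.1  0.  -3.6] w 19.8
 need shift tool mm [ 0.6 -1.1  0.5]  turn rad [ 0.001  0.    -0.   ]  shift in final axes [ 0.6 -1.1  0.5]
```

View pics/w16c.png

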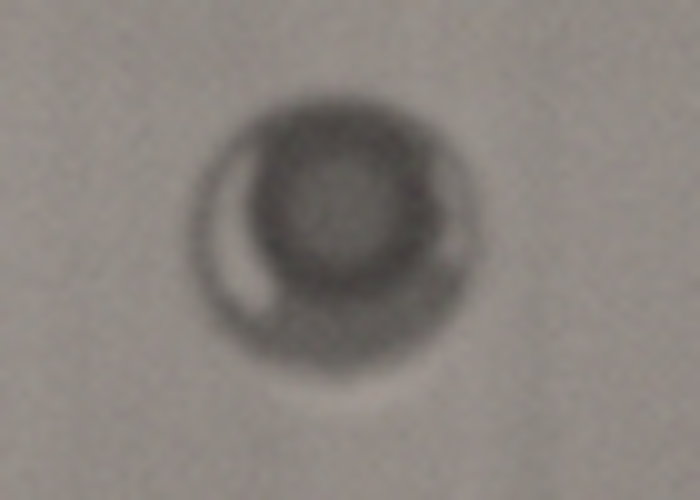

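```bash
python3 -m pendant '[[0,0,0.0008,0,0,0],[0,0.003,0,0,0,0],[0,0.003,0,0,0,0],[0,0.003,0,0,0,0],[0,0.002,0,0,0,0],[0,0,0,0,0,0],[0,0,0,0,0,0]]' - 60
python3 - <<'E'
from h import *
go([494.4,-7.6,86],-66.7)
c=cam("wrist");cv2.imwrite('pics/w17c.png',cv2.resize(c['image'][95:145,290:360],None,fx=10,fy=10,interpolation=cv2.INTER_CUBIC)[:,:,::-1])
E
```

```text
clock: 21.98
ee_pos: [494.4, -6.9, 85.9]
tcp_rot: [-0.591, 0.591, -0.389, 0.388]
contact_force: [-0.3, -0.6, -3.9]
width: 19.7
t 21.98 pos [494.4  -6.9  85.9] F [-0.3 -0.6 -3.9] w 19.7
 need shift tool mm [ 0.7 -0.1 -0.3]  turn rad [ 0.001  0.    -0.   ]  shift in final axes [ 0.7 -0.1 -0.3]
```

View pics/w17c.png

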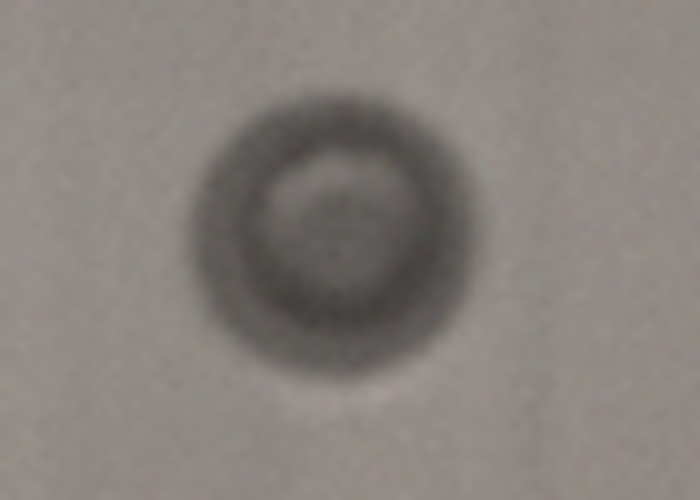

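The dowel is now centred inside the hole and contact force is only the cover's weight. I'm pressing on down.

```bash
python3 -m pendant '[[0,0.002,0,0,0,0],[0,0.002,0,0,0,0],[0,0.002,0,0,0,0],[0,0.001,0,0,0,0],[0,0,0,0,0,0],[0,0,0,0,0,0]]' - 60
python3 -m pendant '[[0,0.001,0,0,0,0],[0,0.001,0,0,0,0],[0,0.001,0,0,0,0],[0,0,0,0,0,0],[0,0,0,0,0,0]]' - 60
python3 -m pendant '[[0,0.001,0,0,0,0],[0,0.001,0,0,0,0],[0,0,0,0,0,0],[0,0,0,0,0,0]]' - 60
```

```text
clock: 22.53
ee_pos: [494.7, -6.9, 79.6]
tcp_rot: [0.591, -0.591, 0.389, -0.389]
contact_force: [-2.0, 0.9, -0.5]
width: 19.8
clock: 22.95
ee_pos: [494.7, -6.9, 76.8]
tcp_rot: [0.591, -0.591, 0.389, -0.389]
contact_force: [-3.4, 0.9, 5.0]
width: 19.6
clock: 23.28
ee_pos: [494.8, -6.9, 75.0]
tcp_rot: [-0.591, 0.591, -0.389, 0.389]
contact_force: [-4.2, 0.3, 7.3]
width: 20.0
```

```bash
python3 -m pendant '[[0,0.001,-0.0005,0,0,0],[0,0.001,0,0,0,0],[0,0,0,0,0,0],[0,0,0,0,0,0]]' - 60
python3 -m pendant '[[0,0.001,0,0,0,0],[0,0,0,0,0,0],[0,0,0,0,0,0]]' - 60
python3 -m pendant '[[0,0.001,0,0,0,0],[0,0,0,0,0,0],[0,0,0,0,0,0]]' - 60
```

```text
clock: 23.62
ee_pos: [494.7, -7.0, 73.6]
tcp_rot: [0.591, -0.59, 0.388, -0.389]
contact_force: [-5.3, 1.9, 9.4]
width: 19.6
clock: 23.87
ee_pos: [494.8, -6.9, 73.5]
tcp_rot: [0.591, -0.591, 0.388, -0.389]
contact_force: [-7.7, 2.3, 15.0]
width: 19.6
clock: 24.12
ee_pos: [494.8, -6.9, 73.5]
tcp_rot: [0.591, -0.591, 0.388, -0.389]
contact_force: [-10.7, 0.8, 23.0]
width: 19.7
```

```bash
python3 -m pendant '[[-0.0003,0.0005,-0.001,0,0,0],[0,0,0,0,0,0],[0,0,0,0,0,0]]' - 60
python3 - <<'E'
from h import *
s,T=pose();print(s["contact_force"].round(1),s["torque"].round(2),"tilt",np.degrees(np.arccos(-T[2,1])).round(2),T[2].round(4))
c=cam("wrist");cv2.imwrite('pics/w18.png',c['image'][:,:,::-1])
W=cloud(c);L=(W-T[:3,3])@T[:3,:3]
m=(np.abs(L[...,0])<50)&(L[...,2]>20)&(L[...,2]<80)&(np.abs(W[...,2]-58)<8)&(np.hypot(L[...,0],L[...,2]-71)>11);P=W[m]
A=np.c_[P[:,:2],np.ones(len(P))];k=np.linalg.lstsq(A,P[:,2],rcond=None)[0];print("plate plane slope",k[:2].round(4),"z at centre",(k@[495,-6,1]).round(1),len(P))
c=cam("scene");cv2.imwrite('pics/s18.png',cv2.resize(c['image'][120:270,260:460],None,fx=3,fy=3)[:,:,::-1])
E
```

```text
clock: 24.37
ee_pos: [494.8, -7.0, 73.5]
tcp_rot: [0.591, -0.59, 0.388, -0.389]
contact_force: [-7.5, 4.1, 23.6]
width: 19.3
[-7.5  4.1 23.6] [0.5  1.81 0.03] tilt 0.16 [ 7.00000e-04 -1.00000e+00  2.60000e-03  7.34995e+01]
plate plane slope [-0.0006 -0.0002] z at centre 59.3 16792
```

View pics/s18.png

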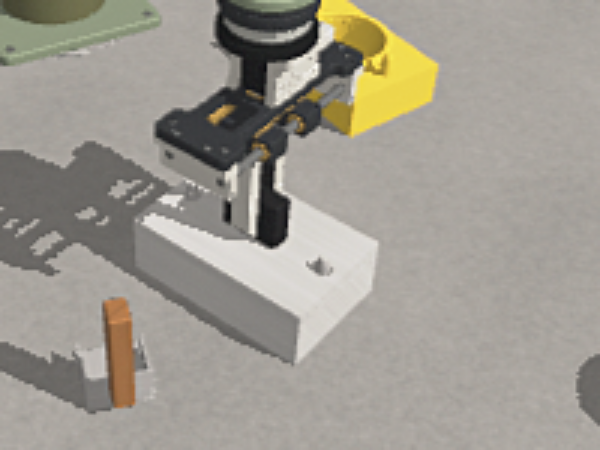

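View pics/w18.png

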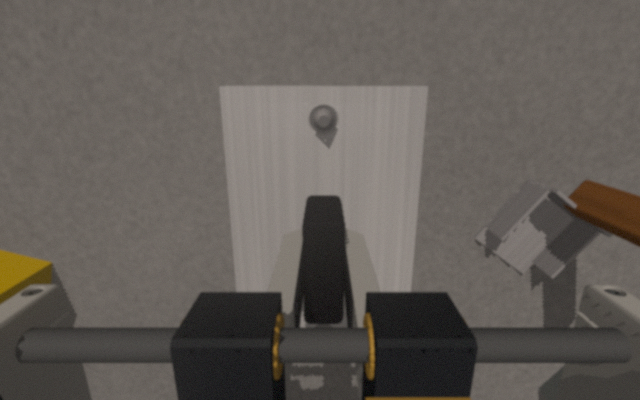

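The scene view shows the cover flush on the block with the dowel showing in its hole at (320,266). The wrist view shows the dowel standing through the far hole at (323,118), and the measured plate slope is below 0.001. I'll add a little pressing margin, check it holds steady, and then hand in.

```bash
python3 -m pendant '[[0,0.0008,-0.0003,0,0,0],[0,0,0,0,0,0],[0,0,0,0,0,0],[0,0,0,0,0,0],[0,0,0,0,0,0],[0,0,0,0,0,0]]' - 60
python3 -m pendant '[[0,0,0,0,0,0],[0,0,0,0,0,0],[0,0,0,0,0,0],[0,0,0,0,0,0],[0,0,0,0,0,0],[0,0,0,0,0,0]]' - 60
python3 - <<'E'
from h import *
c=cam("wrist");W=cloud(c);s,T=pose();L=(W-T[:3,3])@T[:3,:3]
m=(np.abs(L[...,0])<50)&(L[...,2]>20)&(L[...,2]<80)&(np.abs(W[...,2]-58)<8)&(np.hypot(L[...,0],L[...,2]-71)>11);P=W[m]
q=W[100:135,305:342];q=q[(q[...,2]>66)&(q[...,2]<76)]
print("plate top",np.median(P[:,2]).round(2),"dowel tip",np.percentile(q[:,2],90).round(2),"dowel tip minus plate top (expect 12)")
print(s["contact_force"].round(1),s["width"])
c=cam("top");cv2.imwrite('pics/t19.png',c['image'][:,:,::-1])
E
```

```text
clock: 24.97
ee_pos: [494.8, -6.9, 73.5]
tcp_rot: [0.591, -0.59, 0.388, -0.389]
contact_force: [-9.8, 4.5, 27.8]
width: 19.8
clock: 25.47
ee_pos: [494.8, -6.9, 73.5]
tcp_rot: [0.591, -0.59, 0.388, -0.389]
contact_force: [-9.9, 3.8, 28.1]
width: 19.4
plate top 59.29 dowel tip 70.52 dowel tip minus plate top (expect 12)
[-10.1   4.5  27.3] 19.475352701091992
```

View pics/t19.png

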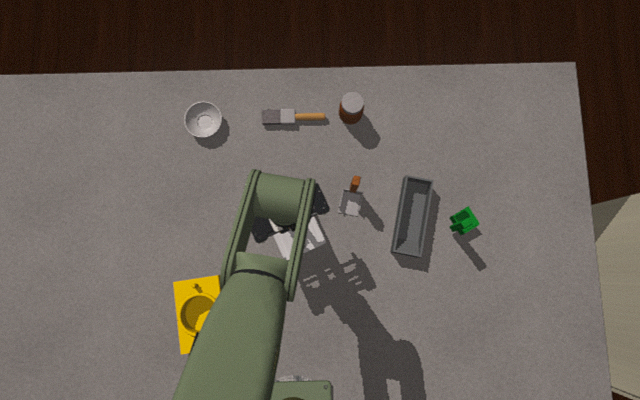

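The top view shows the tin (203,120), brush (293,117) and jar (351,105) where they began. The scoop stands clear at (352,203), and the press has held steady at about 28 N. Handing in.

```bash
python3 -c "
from station import bot
print(bot.sign_off())"
```

```text
the job is handed in; nothing more can be done
None
```

I scooped all six beads out in one scoopful and tipped them into the mould's cavity, then set the scoop down on the counter. I fitted the cover over both dowels and pressed it home. I handed in at about 26 s, still gripping and pressing.

**Beads:** after the pour the wrist view showed all six in the cavity and the bin was empty. They could not be seen again once the cover was on.

**Cover:** it sits level, with a slope below 0.001 and tool tilt of 0.16°. The tool height stopped at 73.5 mm while the push rose to about 28 N, so it is resting on the block's face. The dowel tip measured 11.2 mm above the plate top, against an expected 12 mm; that 0.8 mm gap is within the depth error. Only the far dowel was visible in its hole.

**Other objects:** the tin, jar, brush, green scoop and yellow mould look unmoved in the last top view.

**Disagreements:**
- The wrist and top cameras differed by about 2–3 mm in position, so I centred the cover by viewing the far dowel through its hole.
- A sideways force of about 10 N remained on the tool at the end. It grew with the push, and I eased it only partly.

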